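# Tip the mounted specimens out of the screw-top canister

### The arm

A 7-joint arm with a two-finger parallel gripper is mounted at the origin on the work surface. World frame = base frame: x ahead of the robot, y to its left, z up, the work surface at z = 0. Lengths are in m, angles in rad, forces in N, time in s.
With the tool pointing down it reaches from about 0.425 to 0.825 m from the base axis. Payload 3.6 kg.
Tool frame: the origin (TCP) lies between the finger pads; the fingertips stand 8 mm ahead of it and the grasp point (between the pads) lies 11 mm behind it; z points along the fingers, y is the direction in which the jaws open and shut (so a half turn about z gives the same grasp; the last joint's range is limited). The gripper opens to 93 mm and grips with 3 to 60 N. Pads are 15 mm wide; open, the fingers measure 128 mm over their backs; the gripper's body (75 mm by 188 mm) begins 65 mm behind the grasp point.
Start: joints at [-1.369, 0.615, -0.013, 1.423, 0.008, 1.103, -0.04], TCP at [0.147, 0.633, 0.227] pointing down, gripper open.
Joint ranges: [-3.12, 3.12], [-0.3, 2.06], [-1.34, 1.32], [0.26, 2.42], [-1.36, 4.5], [0.01, 1.98], [-2.84, 2.84]. Speed limits (rad/s): [2.79, 2.79, 3.14, 3.14, 3.14, 3.14, 3.14].

### API

Orientations are given as a unit quaternion [x, y, z, w].
In Python, from workcell import * gives the robot as it stands.
- The arm moves only by the shell command python3 -m jog 'ROWS'. ROWS is JSON, a list of rows, each an object with "claw": the closure, from 0 (fully open) to 1 (shut); "xyz": the shift along the tool's x, y, z in mm, a list of three; "turn": the turn, a rotation vector about the tool's x, y, z in degrees, a list of three. A call has 1 to 5 rows; each row shifts and turns the commanded pose from where the row before left it, along the tool's axes as they then stand; what a row does not reach is not made up. A row lasts 1/8 s, in which the tool goes at most 62.5 mm and 10.7 degrees, less where a joint would pass 70% of its speed; a pose out of reach is approached as far as the arm can. A call with a gripper value outside its range is refused whole. The fingers move at their own pace and stop on an object; the grip force is fixed at half the most. Time passes only in rows, so rows that do not move let the fingers close. It gives the time, the measured TCP pose, the force and the opening at its end, in the units of the state.
- get_obs(): the state, without advancing time (a new reading comes with each control period).
- grab_frame(name): name is "side" or "top"; returns the picture (400x640x3 uint8, blue, green, red); there is no depth.
- camera_params(name): a dict with "fx", "fy", "cx", "cy" (pixels), "k1" (the pictures are not rectified: a ray, as slopes to the right and down, at radius r is drawn at 1 + k1 r^2 times it, then the intrinsics apply), "cam_to_world" (4x4, takes a point from camera to world coordinates). Camera axes: x right, y down, z forward; pixel columns grow to the right and rows downward; lengths in m; the calibration is good to about 2 mm. A picture is of the moment at which its call begins. camera_params takes no time and is no camera call.
- job_done(): hands the job in, once; it reports no verdict.
The state is a dict: "time": time; "joint_pos": joint angles; "qvel": joint speeds; "joint_torque": joint torques, N m; "eef_pos": TCP position; "eef_rot": TCP orientation; "contact_force": force on the tool from outside, world axes, zero at the start; "torque": the same for the moment, N m; "opening": finger opening in m.
Only numpy, scipy, OpenCV 4.12 (cv2) and the standard library are available. Lean on these libraries where they do the work, as an engineer would, in place of code of your own. Each camera call takes 0.05 s, during which the arm holds its last target.

### The job

Unscrew the black cap of the clear canister on the tipping stand and stand it, skirt down, on the blue pad. Tip the canister over with its red-handled crank so that all three coloured specimens end up in the white tray, then swing it back fully upright and screw the cap down tight again. Leave the three black lens barrels standing where they are.

Things in the scene. Friction and masses are not known exactly. Their poses are not given: they have to be found in the camera images.
- cap_mid (a point): Screw cap, black, orange top with a white line; 60 mm diameter, 27 mm high, 50 g. The point is its centre, 13.5 mm above the skirt's lower edge; z up its axis, x along the white line. Starts screwed tight. When tight its centre is 8.5 mm below the rim, on the canister's axis. A 30 N grip does not slip; it turns easily until tight. A white plug inside, 19 mm long, guides it into the mouth; off the canister it stands on its skirt.
- thread (a point): On the canister's axis, 12 mm under the rim: right-hand thread with three equal starts. Anticlockwise from above the cap rises 24 mm per turn (let go, it sinks by up to 2 mm of play) and is free after 120 degrees: two grasps. Put on at any yaw it settles at most 16 mm above tight; clockwise then draws it down. It comes tight against a hard stop at its starting yaw or 120 degrees either way.
- mouth (a point): Centre of the canister's rim, z out along its axis, x the way it tips (level, to the tray, when upright). Clear tube, 44 mm outside (50 mm over the white thread ridges), 34 mm mouth, coned lip, 100 mm long, held at its middle in a trunnion; cannot turn about its own axis. Upright, the rim is 155 mm above the table.
- hinge (a point): Centre of the trunnion, 100 mm above the table, 55 mm below the rim along the canister's axis; its y is the level axis about which the canister tips (from z towards x). The stand's aluminium cheeks lie 42 to 50 mm either side along y and reach 113 mm above the table.
- canister (a joint): Tipping angle: 0 upright (a stop), 2.7 rad mouth steeply down over the tray (a stop). It stays where it is left; stiff, about 0.22 N m, 4 N at the crank handle. The specimens slide out freely beyond about 2.4 rad.
- crank_grip (a point): Middle of the red crank handle: round bar, 14 mm diameter, 52 mm long, along y, 60 mm from the tipping axis, 90 mm from the canister's axis to +y. At joint 0 it lies 1.35 rad back from vertical (off the tray), 113 mm above the table; over the top at 1.35, 1.35 rad forward at 2.7. Pinch it across (along x) from above and carry it round, tool down; the bar turns in the fingers.
- puck1_mid (a point): Red specimen mount, a disc 25 mm in diameter, 12 mm thick, 15 g, in the canister at the start; its centre.
- puck2_mid (a point): Green specimen mount, the same; its centre.
- puck3_mid (a point): Blue specimen mount, the same; its centre.
- tray_in (a point): Centre of the inner floor (5 mm above the table) of the white tray, fixed under and ahead of the canister's mouth when tipped; 160 by 170 mm inside along its x and y, walls 30 mm high over the table.
- pad_top (a point): Centre of the top of the blue pad, 120 mm square, 4 mm high, fixed, on the left or the right of the stand; clear for the cap.
- lens_a_mid (a point): Bystander: black lens barrel with a blue ring standing on the table, 34 mm diameter, 50 mm high; its centre.
- lens_b_mid (a point): Bystander: the same with a white ring.
- lens_c_mid (a point): Bystander: the same with a red ring.

How it is judged:
On the way, in this order (a step that is already met when the one before it is completed fails the run):
1. the cap is off and stands, skirt down and released, on the blue pad (horizontal distance between cap_mid and pad_top below 0.07 m and z of cap_mid in the frame of pad_top below 0.018 m and angle between cap_mid's own z axis and vertical below 0.15 rad and contact force between cap and the fingers below 0.1 N), for 0.1 s.
2. the canister is tipped over and all three specimens lie in the tray (x of puck1_mid in the frame of tray_in between -0.08 and 0.08 m and y of puck1_mid in the frame of tray_in between -0.085 and 0.085 m and z of puck1_mid in the frame of tray_in between -0.01 and 0.04 m and x of puck2_mid in the frame of tray_in between -0.08 and 0.08 m and y of puck2_mid in the frame of tray_in between -0.085 and 0.085 m and z of puck2_mid in the frame of tray_in between -0.01 and 0.04 m and x of puck3_mid in the frame of tray_in between -0.08 and 0.08 m and y of puck3_mid in the frame of tray_in between -0.085 and 0.085 m and z of puck3_mid in the frame of tray_in between -0.01 and 0.04 m and value of joint canister above 1.5 rad), for 0.1 s.
3. the canister is upright again (value of joint canister below 0.08 rad), for 0.1 s.
At the end, for the whole second after the job is handed in: The three specimens lie in the tray; the canister is upright within 0.08 rad; the cap is screwed down: centre at least 7.3 mm below the rim (tight: 8.5), square within 0.08 rad, turned within 20 degrees of tight (its starting yaw on the stand, or 120 degrees either way) (x of puck1_mid in the frame of tray_in between -0.08 and 0.08 m and y of puck1_mid in the frame of tray_in between -0.085 and 0.085 m and z of puck1_mid in the frame of tray_in between -0.01 and 0.04 m and x of puck2_mid in the frame of tray_in between -0.08 and 0.08 m and y of puck2_mid in the frame of tray_in between -0.085 and 0.085 m and z of puck2_mid in the frame of tray_in between -0.01 and 0.04 m and x of puck3_mid in the frame of tray_in between -0.08 and 0.08 m and y of puck3_mid in the frame of tray_in between -0.085 and 0.085 m and z of puck3_mid in the frame of tray_in between -0.01 and 0.04 m and value of joint canister below 0.08 rad and z of cap_mid in the frame of mouth below -0.0073 m and (angle between the x axis of cap_mid and the x axis of mouth, either way round below 0.35 rad or angle between the x axis of cap_mid and the x axis of mouth, either way round between 0.7 and 1.4 rad) and distance between cap_mid and mouth below 0.02 m and angle between the z axis of cap_mid and the z axis of mouth, either way round below 0.08 rad); the robot touches nothing.
It fails at once if the lens barrel lens_a is pushed more than 30 mm or tipped over (distance of lens_a_mid from where it was at the start of the episode above 0.03 m or angle between lens_a_mid's own z axis and vertical above 0.5 rad).
It fails at once if the lens barrel lens_b is pushed more than 30 mm or tipped over (distance of lens_b_mid from where it was at the start of the episode above 0.03 m or angle between lens_b_mid's own z axis and vertical above 0.5 rad).
It fails at once if the lens barrel lens_c is pushed more than 30 mm or tipped over (distance of lens_c_mid from where it was at the start of the episode above 0.03 m or angle between lens_c_mid's own z axis and vertical above 0.5 rad).
It also fails if it takes over 72 s, if anything falls off the work surface, if the arm or the gripper's body presses on something with over 40 N, if the wrist force passes 120 N, or if a joint passes its speed limit or range.

## Working session

There is one attempt and no reset: what is moved stays moved. The work goes in short steps, Python scripts to look and compute and a shell command to move; the robot and the scene stay as the last step left them, time stands still between calls to the robot, and variables do not carry over. Pictures are saved under pics/ and viewed, and the job is handed in when it is done.

```bash
ls; mkdir -p pics; python3 - <<'E'
from workcell import *
import cv2,json
print(get_obs())
for n in("side","top"):
    cv2.imwrite(f"pics/{n}0.png",grab_frame(n)); p=camera_params(n); print(n,p)
E
```

```text
pics
{'time': 0.0, 'joint_pos': array([-1.36848781,  0.6159158 , -0.0126192 ,  1.42489482,  0.00812419,
        1.10337494, -0.04039322]), 'qvel': array([-3.00686704e-05, -4.38765773e-05,  1.39058723e-03,  7.99797271e-04,
       -3.96370217e-04,  7.72133404e-04,  1.22239666e-04]), 'joint_torque': array([-2.88405490e-04, -4.58931398e+01,  2.08834768e-01, -1.65743780e+01,
       -6.11434411e-02,  2.04167917e-02,  2.33646560e-04]), 'eef_pos': array([0.14725327, 0.63231391, 0.22548471]), 'eef_rot': array([ 1.14111797e-01,  9.93467102e-01, -1.26573314e-03, -1.17192305e-04]), 'contact_force': array([ 0.26933221, -0.74387714,  0.84288484]), 'torque': array([-0.00681456, -0.00635106, -0.03021329]), 'opening': 0.09319633756863208}
side {'fx': 458.8763813120663, 'fy': 458.8763813120663, 'cx': 321.3471991488305, 'cy': 202.41001402312244, 'k1': -0.1352149176980947, 'cam_to_world': array([[ 0.75214511, -0.45660252,  0.47517562,  0.04221964],
       [-0.65868694, -0.49876169,  0.56335449, -0.55969447],
       [-0.02022968, -0.7367163 , -0.67589929,  0.76819796],
       [ 0.        ,  0.        ,  0.        ,  1.        ]])}
top {'fx': 428.85380098412077, 'fy': 428.85380098412077, 'cx': 323.77282829673425, 'cy': 199.7933245276631, 'k1': 0.010842020949537777, 'cam_to_world': array([[-0.02779569, -0.9974238 ,  0.06612996,  0.44055678],
       [-0.99942764,  0.02900574,  0.01740858, -0.00668823],
       [-0.01928188, -0.06560823, -0.99765915,  1.30914168],
       [ 0.        ,  0.        ,  0.        ,  1.        ]])}
```

View pics/side0.png

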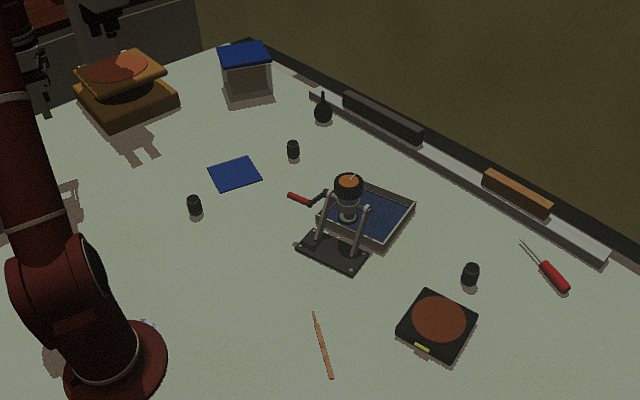

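View pics/top0.png

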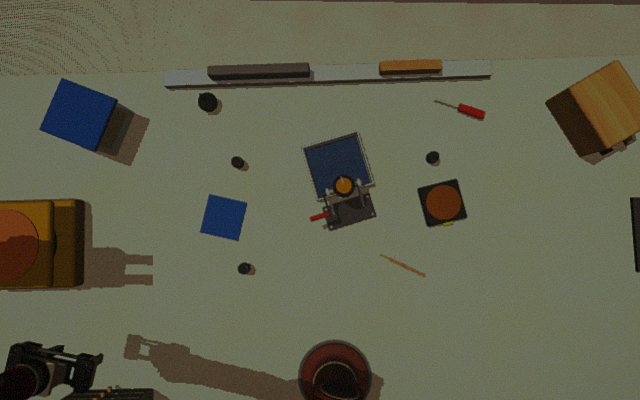

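Top view: cap at about (344,186), red crank at (320,217), pad at (224,217), and lenses at (238,162), (245,268) and (432,158). Next I'll zoom in and measure.

```bash
cat > h.py <<'E'
from workcell import *
import cv2, numpy as np
def P(n):
    p=camera_params(n); K=np.array([[p['fx'],0,p['cx']],[0,p['fy'],p['cy']],[0,0,1]]); return K,np.array([p['k1'],0,0,0,0.]),np.array(p['cam_to_world'])
def ray(n,uv):
    K,d,T=P(n); u=cv2.undistortPoints(np.array([[uv]],float),K,d)[0,0]
    v=T[:3,:3]@np.array([u[0],u[1],1]); return T[:3,3],v/np.linalg.norm(v)
def onz(n,uv,z):
    o,v=ray(n,uv); return o+v*(z-o[2])/v[2]
def tri(a,b):
    (o1,v1),(o2,v2)=ray("top",a),ray("side",b)
    A=np.stack([v1,-v2],1); s=np.linalg.lstsq(A,o2-o1,rcond=None)[0]
    p,q=o1+s[0]*v1,o2+s[1]*v2; return (p+q)/2,np.linalg.norm(p-q)
def proj(n,X):
    K,d,T=P(n); R=T[:3,:3].T; return cv2.projectPoints(np.array([X],float),cv2.Rodrigues(R)[0],-R@T[:3,3],K,d)[0][0,0]
def crop(img,x0,y0,x1,y1,f,name,g=2.0):
    c=cv2.resize(img[y0:y1,x0:x1],None,fx=f,fy=f,interpolation=cv2.INTER_CUBIC)
    c=np.clip(255*(c/255.)**(1/g),0,255).astype(np.uint8); cv2.imwrite(name,c)
E
python3 - <<'E'
from h import *
t=cv2.imread("pics/top0.png"); s=cv2.imread("pics/side0.png")
crop(t,290,120,390,240,5,"pics/t0c.png"); crop(s,275,160,425,285,5,"pics/s0c.png")
def masks(im,lo,hi,minA=15):
    h=cv2.cvtColor(im,cv2.COLOR_BGR2HSV); m=cv2.inRange(h,lo,hi)
    n,_,st,c=cv2.connectedComponentsWithStats(m); 
    return [(st[i].tolist(),c[i].round(1).tolist()) for i in range(1,n) if st[i,4]>minA]
for nm,im in(("top",t),("side",s)):
    print(nm,"blue",masks(im,(105,120,60),(125,255,255)))
    print("red",masks(im,(0,190,60),(8,255,255)),masks(im,(172,190,60),(180,255,255)))
    print("orange",masks(im,(8,130,90),(22,255,255)))
E
```

```text
top blue [([40, 79, 75, 71, 3247], [77.0, 113.9]), ([200, 195, 47, 45, 1470], [223.1, 217.1])]
red [([458, 104, 26, 14, 174], [471.0, 110.7]), ([310, 212, 18, 9, 68], [319.1, 216.2]), ([7, 248, 14, 10, 34], [11.9, 252.4])] []
orange [([380, 59, 62, 12, 571], [410.4, 64.4]), ([570, 60, 70, 88, 3636], [609.8, 102.2]), ([336, 178, 15, 15, 175], [343.2, 185.3]), ([54, 200, 19, 6, 87], [62.8, 202.8]), ([0, 202, 49, 40, 1661], [23.7, 219.7]), ([381, 255, 44, 22, 107], [404.9, 266.2])]
side blue [([216, 40, 56, 27, 991], [242.6, 52.9]), ([208, 156, 54, 37, 1183], [233.8, 173.5])]
red [([543, 261, 9, 8, 17], [547.5, 263.5]), ([553, 268, 16, 19, 26], [561.7, 277.6])] []
orange [([115, 48, 50, 33, 821], [138.0, 63.1]), ([155, 79, 21, 15, 86], [165.5, 85.5]), ([73, 82, 10, 11, 63], [77.9, 87.0]), ([485, 168, 69, 41, 560], [519.6, 188.0]), ([339, 175, 20, 12, 188], [348.3, 180.6]), ([313, 314, 7, 17, 35], [315.8, 323.5]), ([316, 331, 6, 8, 20], [318.6, 334.8]), ([319, 340, 7, 12, 32], [322.2, 345.4]), ([322, 351, 11, 28, 70], [327.4, 365.2])]
```

View pics/t0c.png

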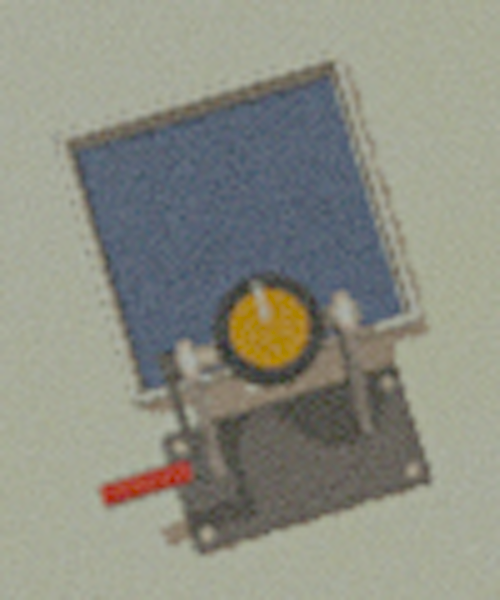

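View pics/s0c.png

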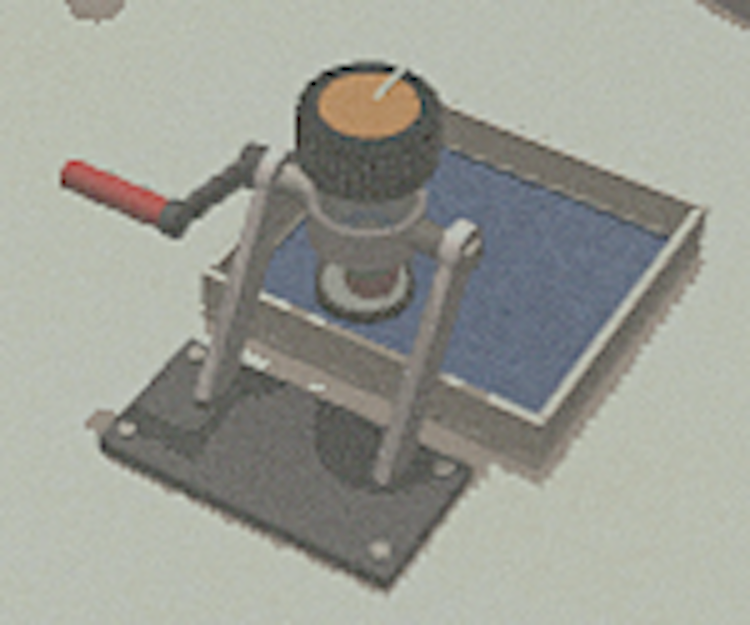

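```bash
python3 - <<'E'
from h import *
np.set_printoptions(precision=4,suppress=True)
t=cv2.imread("pics/top0.png"); s=cv2.imread("pics/side0.png")
def region(im,box,f):
    x0,y0,x1,y1=box; h=cv2.cvtColor(im,cv2.COLOR_BGR2HSV).astype(int); m=np.zeros(im.shape[:2],np.uint8)
    m[y0:y1,x0:x1]=f(h[y0:y1,x0:x1]).astype(np.uint8)*255
    n,l,st,c=cv2.connectedComponentsWithStats(m); i=1+np.argmax(st[1:,4]); return (l==i).astype(np.uint8),st[i],c[i]
org=lambda h:(h[...,0]>5)&(h[...,0]<25)&(h[...,1]>110)&(h[...,2]>70)
res={}
for n,im,b in(("top",t,(325,165,365,205)),("side",s,(325,165,375,195))):
    m,st,c=region(im,b,org); cn=max(cv2.findContours(m,0,1)[0],key=len); hull=cv2.convexHull(cn)
    e=cv2.fitEllipse(cn) ; M=cv2.moments(hull); cc=(M['m10']/M['m00'],M['m01']/M['m00']); print(n,st,c,"ell",e,"hull",cc); res[n]=cc
print("captop",tri(res["top"],res["side"]))
red=lambda h:((h[...,0]<8)|(h[...,0]>172))&(h[...,1]>130)
rr={}
for n,im,b in(("top",t,(300,200,335,230)),("side",s,(280,185,312,212))):
    m,st,c=region(im,b,red); r=cv2.minAreaRect(max(cv2.findContours(m,0,1)[0],key=len)); bp=cv2.boxPoints(r); print(n,st,c,r); rr[n]=r[0]
    ys,xs=np.nonzero(m); pts=np.c_[xs,ys].astype(np.float32); d=cv2.fitLine(pts,2,0,.01,.01).ravel(); pr=(pts-c)@d[:2]; rr[n+'e']=[c+d[:2]*pr.min(),c+d[:2]*pr.max()]
print("crank",tri(rr["top"],rr["side"]))
for a in rr['tope']: print(a,onz("top",a,.113))
for a in rr['sidee']: print(a,onz("side",a,.113))
for a,b in zip(rr['tope'],rr['sidee']):print(tri(a,b))
blue=lambda h:(h[...,0]>100)&(h[...,0]<128)&(h[...,1]>100)&(h[...,2]>50)
pp={}
for n,im,b in(("top",t,(195,185,255,245)),("side",s,(200,150,270,200))):
    m,st,c=region(im,b,blue); r=cv2.minAreaRect(max(cv2.findContours(m,0,1)[0],key=len)); print(n,c,r,onz(n,c,.004)); pp[n]=c
    if n=="top": bp=cv2.boxPoints(r); print([onz(n,q,.004) for q in bp])
print("pad",tri(pp["top"],pp["side"]))
# tray floor
f=lambda h:(h[...,0]>95)&(h[...,0]<130)&(h[...,1]>60)
m,st,c=region(t,(295,125,385,210),f); r=cv2.minAreaRect(max(cv2.findContours(m,0,1)[0],key=len)); print("tray",r,onz("top",r[0],.005)); B=[onz("top",q,.005) for q in cv2.boxPoints(r)]; print(np.array(B))
print([np.degrees(np.arctan2((B[i]-B[i-1])[1],(B[i]-B[i-1])[0])) for i in range(4)],[np.linalg.norm(B[i]-B[i-1]) for i in range(4)])
# lenses
for q in((238,162),(245,268),(432,158)): print("lens",onz("top",q,.03))
E
```

```text
top [336 178  16  15 187] [343.5027 185.1176] ell ((343.4960632324219, 185.1010284423828), (14.133003234863281, 15.16259479522705), 86.01677703857422) hull (343.4874759152216, 185.02601156069363)
side [339 175  20  13 199] [348.0201 180.7789] ell ((347.9078369140625, 180.85169982910156), (11.798492431640625, 19.489206314086914), 93.23375701904297) hull (348.1688888888889, 180.72266666666667)
captop (array([ 0.5547, -0.0405,  0.1599]), np.float64(0.0007515965986528122))
top [310 212  19   9  85] [319.1882 216.0824] ((318.8999938964844, 216.1999969482422), (4.743415832519531, 18.657434463500977), 71.56504821777344)
side [287 192  22  12 110] [297.1909 197.3455] ((297.2672424316406, 197.54312133789062), (21.665565490722656, 5.252257823944092), 23.198589324951172)
crank (array([0.4736, 0.0295, 0.1162]), np.float64(0.0017740120112421805))
[309.985 218.952] [0.4674 0.0541 0.113 ]
[327.8109 213.3937] [0.4815 0.004  0.113 ]
[287.3135 193.2448] [0.4678 0.0583 0.113 ]
[307.3509 201.5634] [0.4827 0.0084 0.113 ]
(array([0.4665, 0.0546, 0.1163]), np.float64(0.0021122210986791543))
(array([0.4807,
[... 450 characters left out ...]
504821777344) [0.4815 0.3219 0.004 ]
pad (array([0.4833, 0.3258, 0.0007]), np.float64(0.0002885481696906153))
tray ((337.37738037109375, 166.18312072753906), (49.209808349609375, 53.21656799316406), 73.61045837402344) [ 0.6289 -0.0284  0.005 ]
[[ 0.6817  0.0698  0.005 ]
 [ 0.7234 -0.0884  0.005 ]
 [ 0.5764 -0.1259  0.005 ]
 [ 0.5351  0.031   0.005 ]]
[np.float64(14.79660037639553), np.float64(-75.24783998859729), np.float64(-165.67934814224157), np.float64(104.75963495595397)] [np.float64(0.15169935483160008), np.float64(0.1635483130871649), np.float64(0.15168243833858128), np.float64(0.16228830605564104)]
lens [0.6471 0.2712 0.03  ]
lens [0.3294 0.255  0.03  ]
lens [ 0.6412 -0.3116  0.03  ]
```

```bash
cat > plan.py <<'E'
import sys,json
from h import *
from scipy.spatial.transform import Rotation as R
def down(hd):
    a=np.radians(hd); y=np.array([np.cos(a),np.sin(a),0]); z=np.array([0,0,-1.]); return R.from_matrix(np.stack([np.cross(y,z),y,z],1))
def plan(x,y,z,hd,n):
    o=get_obs(); p=np.array(o['eef_pos']); q=R.from_quat(o['eef_rot'])
    rv=(q.inv()*down(hd)).as_rotvec(); st=R.from_rotvec(rv/n); d=(np.array([x,y,z])-p)/n
    print("cur",p.round(4),"hd",np.degrees(np.arctan2(*q.as_matrix()[[1,0],1])).round(1),"open",round(o['opening'],4),"t",o['time'],"F",np.round(o['contact_force'],1),"M",np.round(o['torque'],2),"j7",round(o['joint_pos'][6],2))
    print("turn/row",np.degrees(rv/n).round(2))
    for i in range(n): print((q.inv().apply(d)*1000).round(1).tolist()); q=q*st
if __name__=="__main__":
    a=[float(v) for v in sys.argv[1:]]; plan(*a[:4],int(a[4]))
E
python3 plan.py .5547 -.0405 .21 -74 15
```

```text
cur [0.1472 0.6324 0.2256] hd 76.9 open 0.0929 t 0.1 F [-0.5 -0.2  0.1] M [ 0.03 -0.    0.  ] j7 -0.04
turn/row [-0.000e+00  1.000e-02  1.006e+01]
[-36.6, -37.5, 1.1]
[-42.6, -30.6, 1.1]
[-47.3, -22.6, 1.1]
[-50.5, -14.0, 1.1]
[-52.2, -5.0, 1.1]
[-52.3, 4.2, 1.1]
[-50.7, 13.3, 1.1]
[-47.6, 21.9, 1.1]
[-43.1, 29.9, 1.0]
[-37.2, 37.0, 1.0]
[-30.2, 42.9, 1.0]
[-22.2, 47.5, 1.0]
[-13.6, 50.7, 1.0]
[-4.5, 52.2, 1.0]
[4.7, 52.2, 1.0]
```

```bash
python3 -m jog '[{"claw":0,"xyz":[-36.6,-37.5,1],"turn":[0,0,10]},{"claw":0,"xyz":[-42.6,-30.6,1],"turn":[0,0,10]},{"claw":0,"xyz":[-47.3,-22.6,1],"turn":[0,0,10]},{"claw":0,"xyz":[-50.5,-14,1],"turn":[0,0,10]},{"claw":0,"xyz":[-52.2,-5,1],"turn":[0,0,10]}]'; python3 plan.py .5547 -.0405 .21 -74 10
```

```text
time: 0.72
eef_pos: [0.2842, 0.4074, 0.2214]
eef_rot: [0.526, 0.851, -0.0, 0.0]
contact_force: [-0.1, 1.1, -0.5]
opening: 0.0928
cur [0.2842 0.4074 0.2214] hd 26.6 open 0.0928 t 0.725 F [-0.1  1.1 -0.5] M [-0.01 -0.02  0.02] j7 -0.42
turn/row [-0.    0.   10.06]
[-52.2, 4.2, 1.2]
[-50.6, 13.2, 1.2]
[-47.5, 21.8, 1.1]
[-43.0, 29.8, 1.1]
[-37.1, 36.9, 1.1]
[-30.1, 42.8, 1.1]
[-22.2, 47.4, 1.1]
[-13.6, 50.5, 1.1]
[-4.5, 52.1, 1.1]
[4.6, 52.1, 1.1]
```

```bash
python3 -m jog '[{"claw":0,"xyz":[-52.2,4.2,1],"turn":[0,0,10]},{"claw":0,"xyz":[-50.6,13.2,1],"turn":[0,0,10]},{"claw":0,"xyz":[-47.5,21.8,1],"turn":[0,0,10]},{"claw":0,"xyz":[-43,29.8,1],"turn":[0,0,10]},{"claw":0,"xyz":[-37.1,36.9,1],"turn":[0,0,10]}]';  python3 -m jog '[{"claw":0,"xyz":[-30.1,42.8,1],"turn":[0,0,10]},{"claw":0,"xyz":[-22.2,47.4,1],"turn":[0,0,10]},{"claw":0,"xyz":[-13.6,50.5,1],"turn":[0,0,10]},{"claw":0,"xyz":[-4.5,52.1,1],"turn":[0,0,10]},{"claw":0,"xyz":[4.6,52.1,1],"turn":[0,0,10]}]'; python3 plan.py .5547 -.0405 .1435 -74 3
```

```text
time: 1.35
eef_pos: [0.421, 0.1849, 0.2165]
eef_rot: [0.836, 0.549, -0.0, -0.0]
contact_force: [0.5, 0.2, -0.1]
opening: 0.093
time: 1.98
eef_pos: [0.5592, -0.0369, 0.2113]
eef_rot: [0.99, 0.144, -0.0, -0.0]
contact_force: [0.8, 0.8, -0.2]
opening: 0.0931
cur [ 0.5592 -0.0369  0.2113] hd -73.4 open 0.0931 t 1.975 F [ 0.8  0.8 -0.2] M [0.04 0.08 0.01] j7 -0.81
turn/row [-0.01  0.01  0.2 ]
[-1.8, 0.7, 22.6]
[-1.8, 0.7, 22.6]
[-1.8, 0.7, 22.6]
```

```bash
python3 -m jog '[{"claw":0,"xyz":[-2,0,10],"turn":[0,0,0]},{"claw":0,"xyz":[0,0,0],"turn":[0,0,0]}]'; python3 plan.py .5547 -.0405 .1435 -74 3; python3 - <<'E'
from h import *
s=grab_frame("side");crop(s,260,110,420,230,5,"pics/s1.png")
s=grab_frame("top");crop(s,290,120,390,240,5,"pics/t1.png")
E
```

```text
time: 2.22
eef_pos: [0.5554, -0.0353, 0.2002]
eef_rot: [0.989, 0.147, -0.002, -0.001]
contact_force: [-0.2, 0.4, -0.1]
opening: 0.0929
cur [ 0.5554 -0.0353  0.2002] hd -73.0 open 0.0929 t 2.225 F [-0.2  0.4 -0.1] M [0.01 0.14 0.02] j7 -0.8
turn/row [-0.05  0.07  0.32]
[-0.7, 1.7, 18.9]
[-0.7, 1.6, 18.9]
[-0.7, 1.6, 18.9]
```

View pics/s1.png

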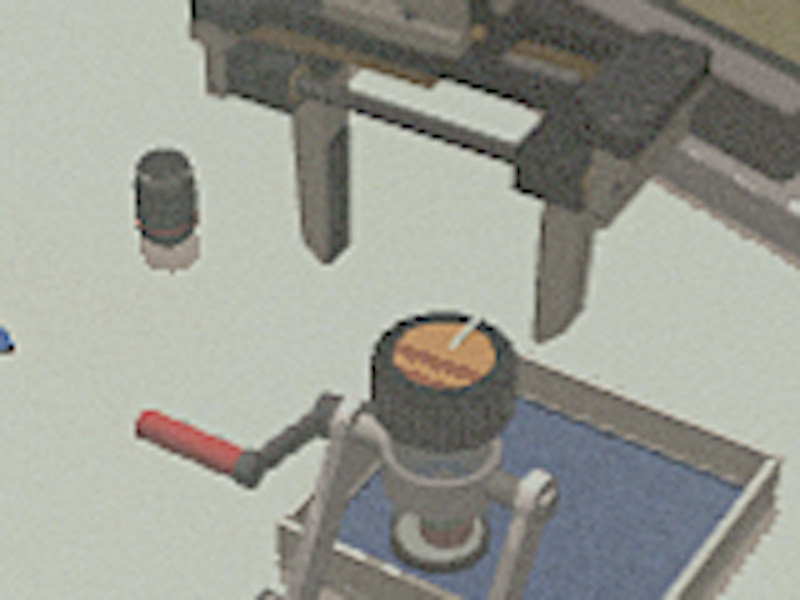

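The open fingers sit either side of the cap, which is centred near (445,370) in the crop. Descending.

```bash
python3 -m jog '[{"claw":0,"xyz":[-0.5,2.5,19],"turn":[0,0,0]},{"claw":0,"xyz":[-0.5,2.5,19],"turn":[0,0,0]},{"claw":0,"xyz":[-0.5,0,18],"turn":[0,0,0]},{"claw":0,"xyz":[0,0,0],"turn":[0,0,0]}]'; python3 plan.py .5547 -.0405 .1435 -74 1
```

```text
time: 2.82
eef_pos: [0.5557, -0.0397, 0.1449]
eef_rot: [0.989, 0.148, -0.001, -0.001]
contact_force: [-0.8, -0.5, 0.3]
opening: 0.093
cur [ 0.5557 -0.0397  0.1449] hd -73.0 open 0.093 t 2.825 F [-0.8 -0.5  0.3] M [-0.02  0.12  0.01] j7 -0.74
turn/row [-0.12  0.13  1.05]
[-1.2, 0.5, 1.4]
```

```bash
python3 -m jog '[{"claw":0,"xyz":[-1,0.3,1],"turn":[0,0,0]},{"claw":1,"xyz":[0,0,0],"turn":[0,0,0]},{"claw":1,"xyz":[0,0,0],"turn":[0,0,0]},{"claw":1,"xyz":[0,0,0],"turn":[0,0,0]},{"claw":1,"xyz":[0,0,0],"turn":[0,0,0]}]'; python3 plan.py .5547 -.0405 .1435 -74 1
```

```text
time: 3.45
eef_pos: [0.5554, -0.0409, 0.1446]
eef_rot: [0.989, 0.147, -0.001, -0.001]
contact_force: [-2.0, 2.3, 1.6]
opening: 0.0597
cur [ 0.5554 -0.0409  0.1446] hd -73.1 open 0.0597 t 3.45 F [-2.   2.3  1.6] M [ 0.52  0.52 -0.  ] j7 -0.74
turn/row [-0.17  0.05  0.92]
[-0.5, -0.5, 1.1]
```

Gripped at a 59.7 mm opening. Unscrewing now.

```bash
python3 -m jog '[{"claw":1,"xyz":[0,0,-0.6],"turn":[0,0,-10]},{"claw":1,"xyz":[0,0,-0.7],"turn":[0,0,-10]},{"claw":1,"xyz":[0,0,-0.7],"turn":[0,0,-10]},{"claw":1,"xyz":[0,0,-0.7],"turn":[0,0,-10]},{"claw":1,"xyz":[0,0,-0.6],"turn":[0,0,-10]}]'; python3 plan.py .5554 -.0409 .1435 47 1
```

```text
time: 4.08
eef_pos: [0.5552, -0.0412, 0.1475]
eef_rot: [0.833, 0.554, -0.0, -0.001]
contact_force: [-0.2, 1.4, -0.7]
opening: 0.0598
cur [ 0.5552 -0.0412  0.1475] hd -22.7 open 0.0598 t 4.075 F [-0.2  1.4 -0.7] M [ 0.29  0.32 -0.02] j7 -0.05
turn/row [ -0.09  -0.11 -69.75]
[0.3, 0.0, 4.0]
```

```bash
python3 -m jog '[{"claw":1,"xyz":[0,0,-0.7],"turn":[0,0,-10]},{"claw":1,"xyz":[0,0,-0.7],"turn":[0,0,-10]},{"claw":1,"xyz":[0,0,-0.7],"turn":[0,0,-10]},{"claw":1,"xyz":[0,0,-0.7],"turn":[0,0,-10]},{"claw":1,"xyz":[0,0,-0.7],"turn":[0,0,-10]}]'; python3 -m jog '[{"claw":1,"xyz":[0,0,-0.7],"turn":[0,0,-10]},{"claw":1,"xyz":[0,0,-0.7],"turn":[0,0,-10]},{"claw":1,"xyz":[0,0,-0.7],"turn":[0,0,-8]},{"claw":1,"xyz":[0,0,-0.7],"turn":[0,0,0]}]'; python3 plan.py .5554 -.0409 .1435 55 1
```

```text
time: 4.7
eef_pos: [0.5554, -0.0411, 0.151]
eef_rot: [0.521, 0.854, 0.0, -0.001]
contact_force: [-0.6, 1.1, -0.6]
opening: 0.0599
time: 5.2
eef_pos: [0.5556, -0.0411, 0.1538]
eef_rot: [0.302, 0.953, 0.001, -0.001]
contact_force: [0.0, 2.7, -1.4]
opening: 0.0597
cur [ 0.5556 -0.0411  0.1538] hd 54.8 open 0.0597 t 5.2 F [ 0.   2.7 -1.4] M [ 0.65  0.07 -0.01] j7 1.02
turn/row [ 0.07 -0.11 -0.18]
[0.3, 0.0, 10.3]
```

```bash
python3 -m jog '[{"claw":1,"xyz":[0,0,-3],"turn":[0,0,0]},{"claw":1,"xyz":[0,0,-6],"turn":[0,0,0]},{"claw":1,"xyz":[0,0,-15],"turn":[0,0,0]},{"claw":1,"xyz":[0,0,-20],"turn":[0,0,0]},{"claw":1,"xyz":[0,0,-12],"turn":[0,0,0]}]'; python3 - <<'E'
from h import *
s=grab_frame("side");crop(s,260,110,420,230,5,"pics/s2.png")
E
python3 plan.py .4830 .3245 .12 90 8
```

```text
time: 5.82
eef_pos: [0.5567, -0.0431, 0.2124]
eef_rot: [0.302, 0.953, -0.0, 0.002]
contact_force: [-0.1, -0.6, -1.1]
opening: 0.0599
cur [ 0.5574 -0.043   0.2135] hd 54.8 open 0.06 t 5.875 F [-0.3  0.3 -0.6] M [-0.03 -0.03  0.02] j7 1.01
turn/row [ 0.    0.04 -4.4 ]
[34.1, 32.2, 11.6]
[31.5, 34.7, 11.6]
[28.8, 37.0, 11.6]
[25.9, 39.1, 11.6]
[22.8, 41.0, 11.7]
[19.6, 42.6, 11.7]
[16.2, 44.0, 11.7]
[12.8, 45.1, 11.7]
```

View pics/s2.png

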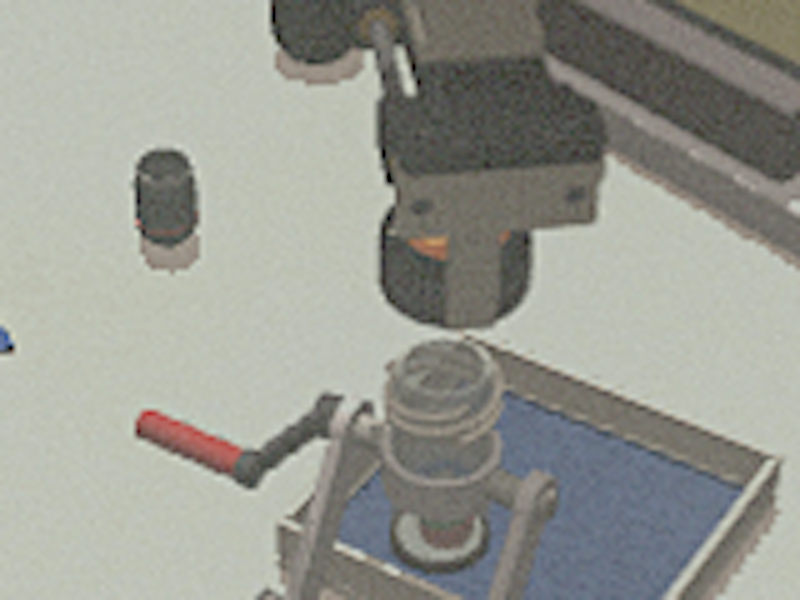

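Cap is in the gripper at (455,265), clear of the open mouth at (450,365). Carrying it to the pad with the heading unchanged.

```bash
python3 plan.py .4830 .3245 .12 54.8 7
```

```text
cur [ 0.5574 -0.043   0.2135] hd 54.8 open 0.06 t 5.875 F [-0.3  0.3 -0.6] M [-0.03 -0.03  0.02] j7 1.01
turn/row [0.02 0.04 0.01]
[39.0, 36.8, 13.3]
[39.0, 36.8, 13.3]
[39.0, 36.8, 13.3]
[39.0, 36.8, 13.3]
[39.0, 36.8, 13.3]
[39.0, 36.8, 13.3]
[39.0, 36.8, 13.3]
```

```bash
python3 -m jog '[{"claw":1,"xyz":[39,37,0],"turn":[0,0,0]},{"claw":1,"xyz":[39,37,5],"turn":[0,0,0]},{"claw":1,"xyz":[39,37,15],"turn":[0,0,0]},{"claw":1,"xyz":[39,37,20],"turn":[0,0,0]},{"claw":1,"xyz":[39,37,25],"turn":[0,0,0]}]'; python3 -m jog '[{"claw":1,"xyz":[39,37,25],"turn":[0,0,0]},{"claw":1,"xyz":[39,37,20],"turn":[0,0,0]},{"claw":1,"xyz":[0,0,20],"turn":[0,0,0]},{"claw":1,"xyz":[0,0,10],"turn":[0,0,0]},{"claw":1,"xyz":[0,0,0],"turn":[0,0,0]}]'; python3 plan.py .4830 .3245 .022 54.8 3
```

```text
time: 6.5
eef_pos: [0.5031, 0.2226, 0.1453]
eef_rot: [0.302, 0.953, 0.0, 0.001]
contact_force: [1.0, -0.4, -1.7]
opening: 0.0596
time: 7.12
eef_pos: [0.4818, 0.325, 0.0698]
eef_rot: [0.303, 0.953, -0.001, -0.0]
contact_force: [0.4, -0.3, -0.8]
opening: 0.0599
cur [0.4818 0.325  0.0698] hd 54.8 open 0.0599 t 7.125 F [ 0.4 -0.3 -0.8] M [-0.04 -0.05 -0.01] j7 0.34
turn/row [-0.04  0.01 -0.01]
[-0.4, 0.1, 15.9]
[-0.4, 0.1, 15.9]
[-0.4, 0.1, 15.9]
```

```bash
python3 -m jog '[{"claw":1,"xyz":[0,0,18],"turn":[0,0,0]},{"claw":1,"xyz":[0,0,18],"turn":[0,0,0]},{"claw":1,"xyz":[0,0,12],"turn":[0,0,0]},{"claw":1,"xyz":[0,0,3],"turn":[0,0,0]},{"claw":1,"xyz":[0,0,0],"turn":[0,0,0]}]'; python3 plan.py .4830 .3245 .016 54.8 1
```

```text
time: 7.75
eef_pos: [0.4815, 0.3267, 0.019]
eef_rot: [0.302, 0.953, -0.0, -0.0]
contact_force: [0.7, 0.8, -0.0]
opening: 0.0598
cur [0.4815 0.3267 0.019 ] hd 54.9 open 0.0598 t 7.75 F [ 0.7  0.8 -0. ] M [-0.02 -0.03 -0.  ] j7 0.34
turn/row [-0.01 -0.01  0.1 ]
[-2.5, -0.9, 3.0]
```

```bash
python3 -m jog '[{"claw":1,"xyz":[0,0,2],"turn":[0,0,0]},{"claw":1,"xyz":[0,0,2],"turn":[0,0,0]},{"claw":1,"xyz":[0,0,0],"turn":[0,0,0]}]'; python3 plan.py .4830 .3245 .016 54.8 1
```

```text
time: 8.12
eef_pos: [0.4818, 0.3269, 0.0158]
eef_rot: [0.302, 0.953, 0.0, 0.0]
contact_force: [-0.6, 0.7, 2.8]
opening: 0.06
cur [0.4818 0.3269 0.0158] hd 54.9 open 0.06 t 8.125 F [-0.6  0.7  2.8] M [-0.13  0.1   0.06] j7 0.34
turn/row [0.05 0.02 0.09]
[-2.3, -1.3, -0.2]
```

Contact came at TCP z 0.0158, against 0.0156 expected. Releasing.

```bash
python3 -m jog '[{"claw":0,"xyz":[0,0,0],"turn":[0,0,0]},{"claw":0,"xyz":[0,0,0],"turn":[0,0,0]},{"claw":0,"xyz":[0,0,0],"turn":[0,0,0]},{"claw":0,"xyz":[0,0,-20],"turn":[0,0,0]},{"claw":0,"xyz":[0,0,-40],"turn":[0,0,0]}]'; python3 -m jog '[{"claw":0.5,"xyz":[0,0,-40],"turn":[0,0,0]},{"claw":0.5,"xyz":[0,0,-50],"turn":[0,0,0]},{"claw":0.5,"xyz":[0,0,0],"turn":[0,0,0]}]'; python3 plan.py .473 .033 .17 15.2 6;python3 - <<'E'
from h import *
s=grab_frame("side");cv2.imwrite("pics/s3.png",np.clip(255*(s/255.)**.5,0,255).astype(np.uint8))
E
```

```text
time: 8.75
eef_pos: [0.4803, 0.3258, 0.0742]
eef_rot: [0.302, 0.953, -0.002, -0.001]
contact_force: [-0.1, 0.7, 1.0]
opening: 0.0929
time: 9.12
eef_pos: [0.4839, 0.3282, 0.1695]
eef_rot: [0.302, 0.953, 0.004, 0.003]
contact_force: [0.4, -0.7, -0.6]
opening: 0.0678
cur [0.4839 0.3282 0.1695] hd 54.9 open 0.0678 t 9.125 F [ 0.4 -0.7 -0.6] M [-0.01 -0.01 -0.08] j7 0.34
turn/row [ 0.09 -0.    6.61]
[-26.8, -41.3, -0.4]
[-31.4, -37.9, -0.3]
[-35.6, -34.1, -0.3]
[-39.2, -29.7, -0.2]
[-42.4, -25.0, -0.2]
[-45.0, -20.0, -0.1]
```

View pics/s3.png

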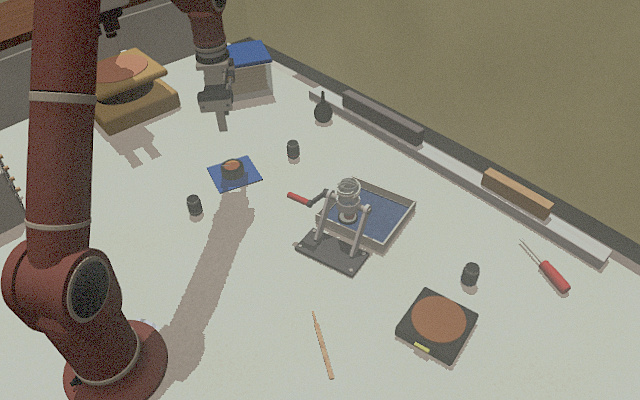

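Cap stands on the blue pad at about (233,170). Now to the crank.

```bash
python3 -m jog '[{"claw":0.5,"xyz":[-26.8,-41.3,0],"turn":[0,0,6.5]},{"claw":0.5,"xyz":[-31.4,-37.9,0],"turn":[0,0,6.5]},{"claw":0.5,"xyz":[-35.6,-34.1,0],"turn":[0,0,6.5]},{"claw":0.5,"xyz":[-39.2,-29.7,0],"turn":[0,0,6.5]},{"claw":0.5,"xyz":[-42.4,-25,0],"turn":[0,0,6.5]}]'; python3 -m jog '[{"claw":0.5,"xyz":[-45,-20,0],"turn":[0,0,6.5]},{"claw":0.5,"xyz":[0,0,0],"turn":[0,0,0]}]';python3 plan.py .474 .033 .104 15.5 4
```

```text
time: 9.8
eef_pos: [0.4721, 0.0788, 0.1638]
eef_rot: [0.558, 0.83, -0.001, -0.001]
contact_force: [0.8, -0.1, 0.1]
opening: 0.0466
time: 10.05
eef_pos: [0.4707, 0.0266, 0.164]
eef_rot: [0.606, 0.795, -0.002, -0.0]
contact_force: [-0.2, 0.6, -0.4]
opening: 0.0466
cur [0.4707 0.0266 0.164 ] hd 15.4 open 0.0466 t 10.05 F [-0.2  0.6 -0.4] M [-0.03  0.07  0.03] j7 0.31
turn/row [-0.06  0.03 -0.03]
[1.3, 1.3, 15.0]
[1.3, 1.3, 15.0]
[1.3, 1.3, 15.0]
[1.3, 1.2, 15.0]
```

```bash
python3 -m jog '[{"claw":0.5,"xyz":[3,3,0],"turn":[0,0,0]},{"claw":0.5,"xyz":[2,2,15],"turn":[0,0,0]},{"claw":0.5,"xyz":[0,0,20],"turn":[0,0,0]},{"claw":0.5,"xyz":[0,0,20],"turn":[0,0,0]},{"claw":0.5,"xyz":[0,0,4],"turn":[0,0,0]}]'; python3 plan.py .474 .033 .104 15.5 1;python3 - <<'E'
from h import *
s=grab_frame("side");crop(s,260,110,420,230,5,"pics/s4.png")
E
```

```text
time: 10.68
eef_pos: [0.4745, 0.0397, 0.1047]
eef_rot: [0.601, 0.799, -0.001, -0.002]
contact_force: [1.2, -0.6, 0.5]
opening: 0.0459
cur [0.4745 0.0397 0.1047] hd 16.1 open 0.0459 t 10.675 F [ 1.2 -0.6  0.5] M [-0.1  -0.03 -0.01] j7 0.33
turn/row [-0.19 -0.09  0.62]
[-6.3, -2.4, 0.7]
```

View pics/s4.png

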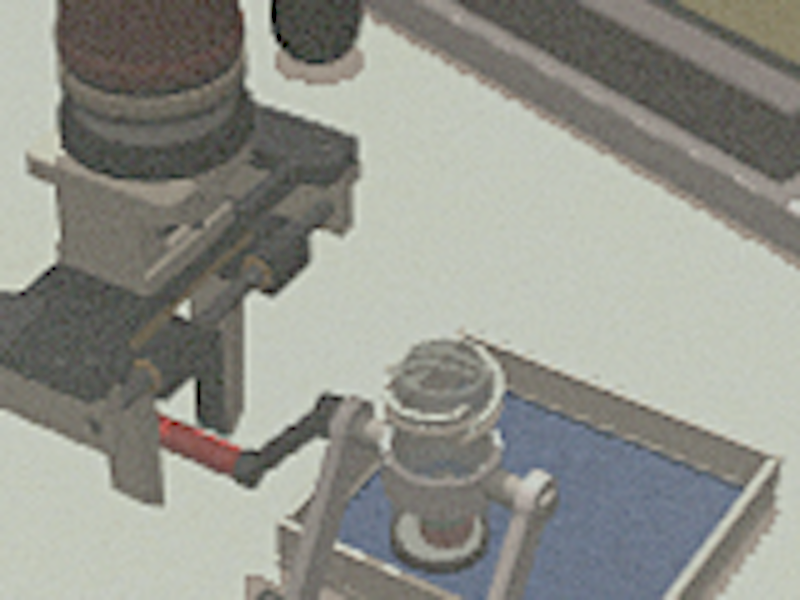

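```bash
python3 -m jog '[{"claw":0.5,"xyz":[-6,-2,0],"turn":[0,0,0]},{"claw":0.5,"xyz":[0,0,0],"turn":[0,0,0]},{"claw":1,"xyz":[0,0,0],"turn":[0,0,0]},{"claw":1,"xyz":[0,0,0],"turn":[0,0,0]},{"claw":1,"xyz":[0,0,0],"turn":[0,0,0]}]'; python3 plan.py .474 .033 .104 15.5 1
```

```text
time: 11.35
eef_pos: [0.4753, 0.0313, 0.1064]
eef_rot: [0.603, 0.798, 0.0, 0.0]
contact_force: [-0.0, 0.6, -1.0]
opening: 0.0213
cur [0.4753 0.0313 0.1064] hd 15.9 open 0.0213 t 11.35 F [-0.   0.6 -1. ] M [-0.08  0.06  0.06] j7 0.34
turn/row [ 0.01 -0.    0.4 ]
[2.0, -0.8, 2.4]
```

```bash
python3 -m jog '[{"claw":1,"xyz":[0,0,0],"turn":[0,0,0]},{"claw":1,"xyz":[0,0,0],"turn":[0,0,0]}]'; python3 plan.py .474 .033 .104 15.5 1
python3 - <<'E'
import numpy as np
a=-1.35+np.linspace(0,2.7,23)
y=60*np.sin(a);z=60*np.cos(a)
for i in range(22): print(round(y[i+1]-y[i],1),round(-(z[i+1]-z[i]),1), end=' | ')
E
```

```text
time: 11.6
eef_pos: [0.4745, 0.0311, 0.1062]
eef_rot: [0.603, 0.798, -0.001, -0.001]
contact_force: [-1.9, 0.1, 2.8]
opening: 0.0132
cur [0.4745 0.0311 0.1062] hd 15.9 open 0.0132 t 11.6 F [-1.9  0.1  2.8] M [-0.15  0.52 -0.04] j7 0.34
turn/row [-0.1  -0.02  0.39]
[1.9, 0.0, 2.2]
2.0 -7.1 | 2.9 -6.8 | 3.7 -6.4 | 4.5 -5.9 | 5.1 -5.3 | 5.7 -4.6 | 6.3 -3.9 | 6.7 -3.1 | 7.0 -2.2 | 7.2 -1.3 | 7.3 -0.5 | 7.3 0.5 | 7.2 1.3 | 7.0 2.2 | 6.7 3.1 | 6.3 3.9 | 5.7 4.6 | 5.1 5.3 | 4.5 5.9 | 3.7 6.4 | 2.9 6.8 | 2.0 7.1 |
```

Bar is gripped (13.2 mm opening). Tipping the canister.

```bash
python3 -m jog '[{"claw":1,"xyz":[0,2,-7.1],"turn":[0,0,0]},{"claw":1,"xyz":[0,2.9,-6.8],"turn":[0,0,0]},{"claw":1,"xyz":[0,3.7,-6.4],"turn":[0,0,0]},{"claw":1,"xyz":[0,4.5,-5.9],"turn":[0,0,0]},{"claw":1,"xyz":[0,5.1,-5.3],"turn":[0,0,0]}]'; python3 plan.py .474 .033 .104 15.5 1; python3 - <<'E'
from h import *
s=grab_frame("side");crop(s,260,110,420,230,5,"pics/s5.png")
E
```

```text
time: 12.22
eef_pos: [0.4886, 0.0351, 0.1373]
eef_rot: [0.603, 0.798, -0.004, -0.004]
contact_force: [-7.5, -2.9, -3.0]
opening: 0.0128
cur [0.4886 0.0351 0.1373] hd 15.9 open 0.0128 t 12.225 F [-7.5 -2.9 -3. ] M [-0.89  1.93 -0.06] j7 0.32
turn/row [-0.58 -0.07  0.35]
[1.9, -14.2, 33.4]
```

View pics/s5.png

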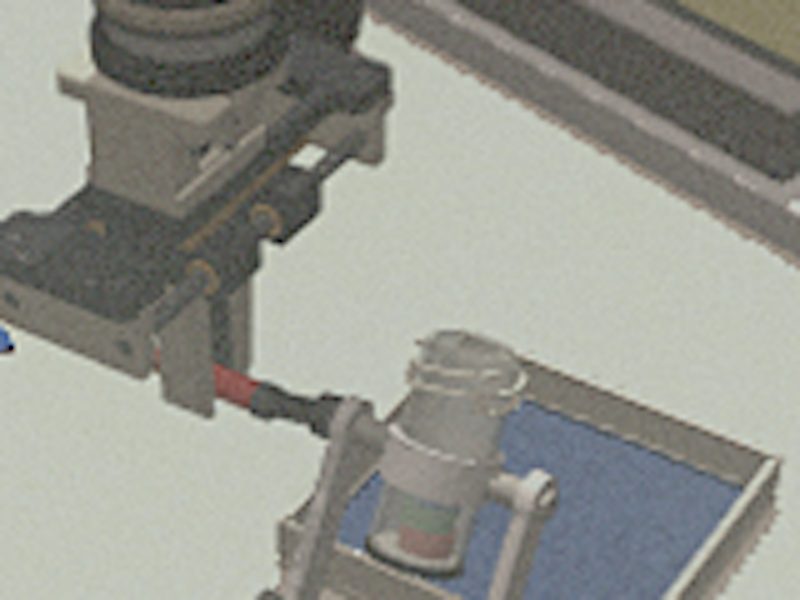

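The canister is tipping along with the crank, and the red and green specimens show at the bottom. Continuing.

```bash
python3 -m jog '[{"claw":1,"xyz":[0,5.7,-4.6],"turn":[0,0,0]},{"claw":1,"xyz":[0,6.3,-3.9],"turn":[0,0,0]},{"claw":1,"xyz":[0,6.7,-3.1],"turn":[0,0,0]},{"claw":1,"xyz":[0,7,-2.2],"turn":[0,0,0]},{"claw":1,"xyz":[0,7.2,-1.3],"turn":[0,0,0]}]'; python3 -m jog '[{"claw":1,"xyz":[0,7.3,-0.5],"turn":[0,0,0]},{"claw":1,"xyz":[0,7.3,0.5],"turn":[0,0,0]},{"claw":1,"xyz":[0,7.2,1.3],"turn":[0,0,0]},{"claw":1,"xyz":[0,7,2.2],"turn":[0,0,0]},{"claw":1,"xyz":[0,6.7,3.1],"turn":[0,0,0]}]';  python3 plan.py .587 .063 .102 15.5 1
```

```text
time: 12.9
eef_pos: [0.5186, 0.0435, 0.1547]
eef_rot: [0.603, 0.798, -0.004, -0.005]
contact_force: [-10.2, -2.8, 10.2]
opening: 0.0134
time: 13.52
eef_pos: [0.5569, 0.0538, 0.1478]
eef_rot: [0.603, 0.798, -0.002, -0.001]
contact_force: [-6.4, -4.1, 1.9]
opening: 0.0128
cur [0.5569 0.0538 0.1478] hd 15.9 open 0.0128 t 13.525 F [-6.4 -4.1  1.9] M [-0.94  1.84 -0.08] j7 0.29
turn/row [-0.24  0.01  0.36]
[0.6, 31.7, 45.6]
```

```bash
python3 -m jog '[{"claw":1,"xyz":[0,6.3,3.9],"turn":[0,0,0]},{"claw":1,"xyz":[0,5.7,4.6],"turn":[0,0,0]},{"claw":1,"xyz":[0,5.1,5.3],"turn":[0,0,0]},{"claw":1,"xyz":[0,4.5,5.9],"turn":[0,0,0]},{"claw":1,"xyz":[0,3.7,6.4],"turn":[0,0,0]}]'; python3 -m jog '[{"claw":1,"xyz":[0,2.9,6.8],"turn":[0,0,0]},{"claw":1,"xyz":[0,2,7.1],"turn":[0,0,0]},{"claw":1,"xyz":[0,0.5,2],"turn":[0,0,0]},{"claw":1,"xyz":[0,0,0],"turn":[0,0,0]},{"claw":1,"xyz":[0,0,0],"turn":[0,0,0]}]';  python3 plan.py .587 .063 .102 15.5 1; python3 - <<'E'
from h import *
s=grab_frame("side");crop(s,260,110,420,230,5,"pics/s6.png")
s=grab_frame("top");crop(s,290,120,390,240,5,"pics/t6.png")
E
```

```text
time: 14.15
eef_pos: [0.5814, 0.0603, 0.1216]
eef_rot: [0.603, 0.798, -0.002, -0.001]
contact_force: [-7.4, -3.2, 5.2]
opening: 0.0129
time: 14.78
eef_pos: [0.587, 0.0619, 0.1056]
eef_rot: [0.603, 0.798, -0.001, -0.001]
contact_force: [-5.3, -3.1, 3.1]
opening: 0.0129
cur [0.587  0.0619 0.1056] hd 15.9 open 0.0129 t 14.775 F [-5.3 -3.1  3.1] M [-0.84  1.54 -0.04] j7 0.3
turn/row [-0.17  0.05  0.35]
[1.1, 0.3, 3.6]
```

View pics/s6.png

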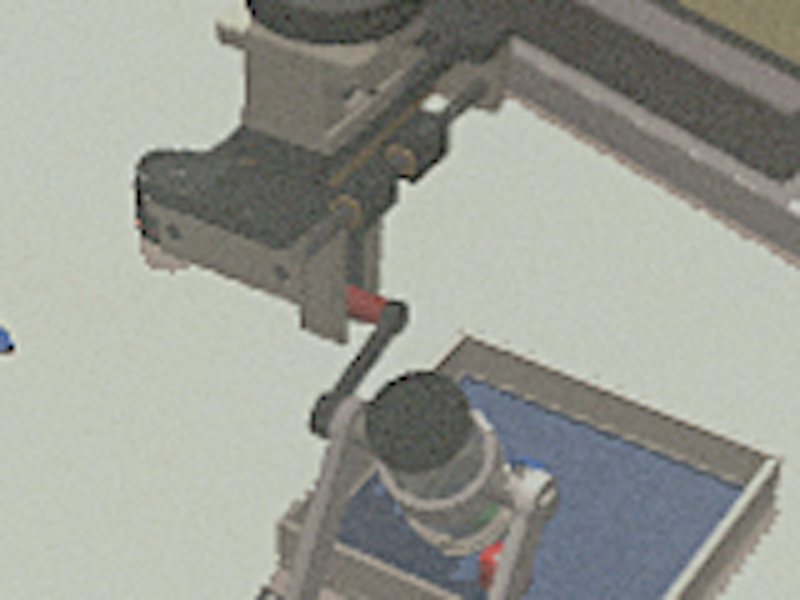

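View pics/t6.png

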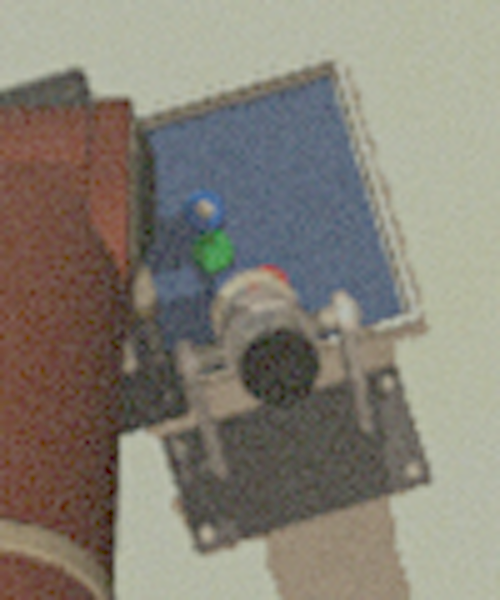

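Blue and green lie in the tray. Red is at the mouth, so I'll wait and look again.

```bash
python3 -m jog '[{"claw":1,"xyz":[0,0,1],"turn":[0,0,0]},{"claw":1,"xyz":[0,0,0],"turn":[0,0,0]},{"claw":1,"xyz":[0,0,0],"turn":[0,0,0]}]'; python3 - <<'E'
from h import *
s=grab_frame("side");crop(s,330,180,410,240,10,"pics/s7.png")
s=grab_frame("top");crop(s,310,140,380,200,10,"pics/t7.png")
E
```

```text
time: 15.25
eef_pos: [0.5871, 0.0619, 0.1049]
eef_rot: [0.603, 0.798, -0.001, -0.0]
contact_force: [-5.4, -2.9, 5.0]
opening: 0.0131
```

View pics/s7.png

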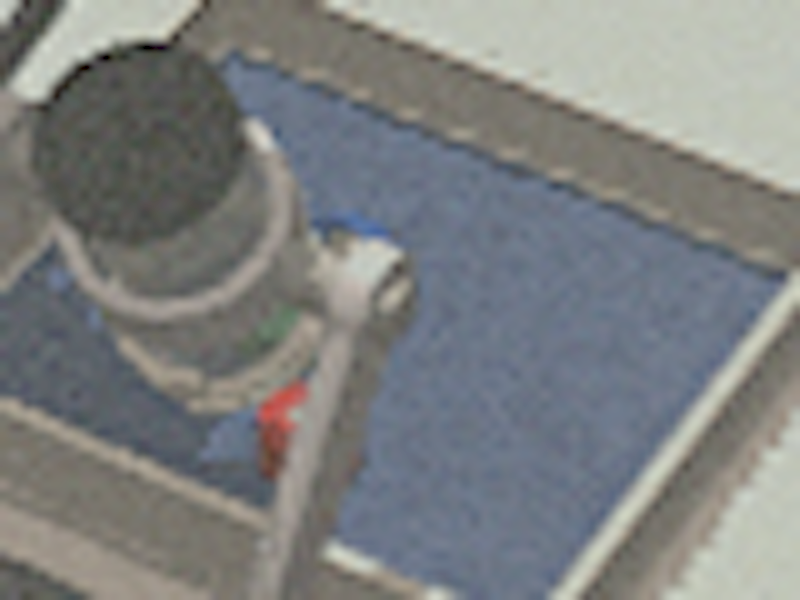

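View pics/t7.png

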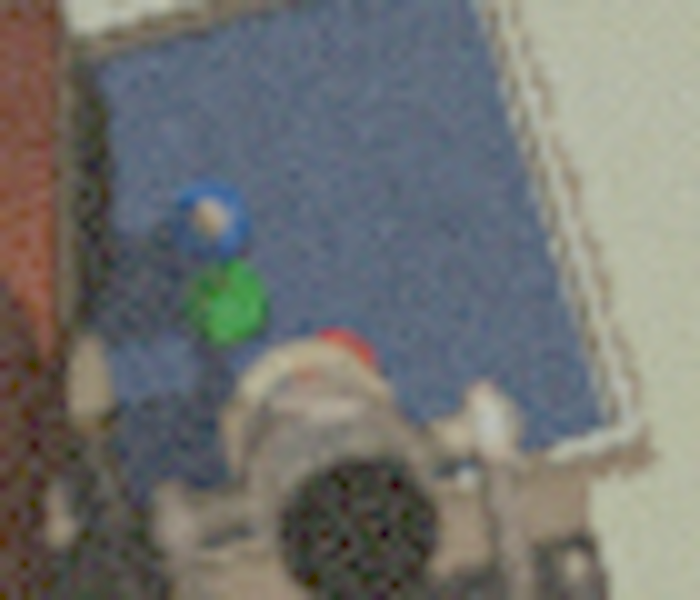

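```bash
python3 - <<'E'
from h import *
print(tri((344.6,174.3),(358.8,220.2)),onz("side",(358.8,220.2),.017),onz("top",(344.6,174.3),.017))
print(onz("top",(331.3,161.7),.017),onz("top",(332.9,170.5),.017))
E
python3 plan.py .587 .063 .102 15.5 1
python3 - <<'E'
from h import *
s=grab_frame("side");h=s[180:240,330:410].astype(int);m=(h[...,2]>90)&(h[...,2]>1.8*h[...,1])&(h[...,2]>1.8*h[...,0]);y,x=np.nonzero(m);print(len(x),x.min()+330,x.max()+330,y.min()+180,y.max()+180)
E
```

```text
(array([ 0.59617577, -0.04509598,  0.02172862]), np.float64(0.012794271553715963)) [ 0.59423773 -0.03824463  0.017     ] [ 0.60172573 -0.04936066  0.017     ]
[ 0.64141818 -0.01021481  0.017     ] [ 0.61438512 -0.01428554  0.017     ]
cur [0.5871 0.0619 0.1049] hd 15.9 open 0.0134 t 15.35 F [-6.6 -4.   5.3] M [-0.79  1.54  0.01] j7 0.3
turn/row [-0.15  0.05  0.35]
[1.1, 0.2, 2.9]
15 356 360 218 222
```

Red triangulates to about 2 cm high in the tray, so all three are out. Swinging back.

```bash
python3 -m jog '[{"claw":1,"xyz":[0,-0.5,-3],"turn":[0,0,0]},{"claw":1,"xyz":[0,-2,-7.1],"turn":[0,0,0]},{"claw":1,"xyz":[0,-2.9,-6.8],"turn":[0,0,0]},{"claw":1,"xyz":[0,-3.7,-6.4],"turn":[0,0,0]},{"claw":1,"xyz":[0,-4.5,-5.9],"turn":[0,0,0]}]';python3 -m jog '[{"claw":1,"xyz":[0,-5.1,-5.3],"turn":[0,0,0]},{"claw":1,"xyz":[0,-5.7,-4.6],"turn":[0,0,0]},{"claw":1,"xyz":[0,-6.3,-3.9],"turn":[0,0,0]},{"claw":1,"xyz":[0,-6.7,-3.1],"turn":[0,0,0]},{"claw":1,"xyz":[0,-7,-2.2],"turn":[0,0,0]}]';python3 plan.py .4745 .0311 .1062 15.9 1; python3 - <<'E'
from h import *
s=grab_frame("side");crop(s,260,110,420,230,5,"pics/s8.png")
E
```

```text
time: 16.02
eef_pos: [0.5749, 0.0586, 0.1323]
eef_rot: [0.603, 0.798, -0.001, 0.0]
contact_force: [-1.3, -4.5, -12.1]
opening: 0.013
time: 16.65
eef_pos: [0.5498, 0.0515, 0.1534]
eef_rot: [0.603, 0.798, 0.004, 0.004]
contact_force: [6.0, -2.6, -10.7]
opening: 0.0131
cur [0.5498 0.0515 0.1534] hd 15.9 open 0.0131 t 16.65 F [  6.   -2.6 -10.7] M [-0.85 -1.33 -0.03] j7 0.3
turn/row [ 0.63  0.14 -0.  ]
[1.1, -78.5, 46.3]
```

View pics/s8.png

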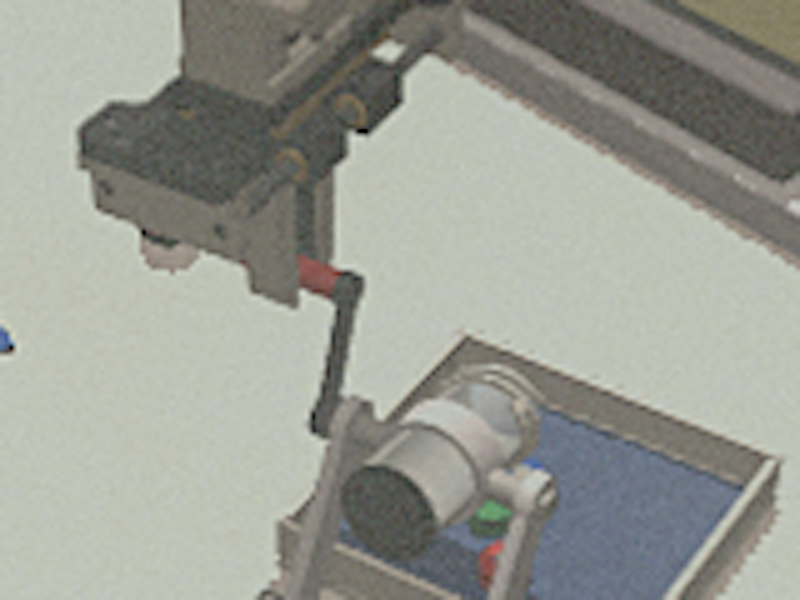

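All three specimens lie in the tray, with red at (492,568), green at (490,515) and blue behind. The canister is empty. Continuing the return.

```bash
python3 -m jog '[{"claw":1,"xyz":[0,-7.2,-1.3],"turn":[0,0,0]},{"claw":1,"xyz":[0,-7.3,-0.5],"turn":[0,0,0]},{"claw":1,"xyz":[0,-7.3,0.5],"turn":[0,0,0]},{"claw":1,"xyz":[0,-7.2,1.3],"turn":[0,0,0]},{"claw":1,"xyz":[0,-7,2.2],"turn":[0,0,0]}]';python3 -m jog '[{"claw":1,"xyz":[0,-6.7,3.1],"turn":[0,0,0]},{"claw":1,"xyz":[0,-6.3,3.9],"turn":[0,0,0]},{"claw":1,"xyz":[0,-5.7,4.6],"turn":[0,0,0]},{"claw":1,"xyz":[0,-5.1,5.3],"turn":[0,0,0]},{"claw":1,"xyz":[0,-4.5,5.9],"turn":[0,0,0]}]';python3 -m jog '[{"claw":1,"xyz":[0,-3.7,6.4],"turn":[0,0,0]},{"claw":1,"xyz":[0,-2.9,6.8],"turn":[0,0,0]},{"claw":1,"xyz":[0,-2,7.1],"turn":[0,0,0]},{"claw":1,"xyz":[0,-0.5,2],"turn":[0,0,0]},{"claw":1,"xyz":[0,0,0],"turn":[0,0,0]}]'; python3 plan.py .4745 .0311 .1062 15.9 1
```

```text
time: 17.32
eef_pos: [0.5244, 0.0445, 0.1572]
eef_rot: [0.602, 0.799, 0.012, 0.012]
contact_force: [6.7, 1.1, 12.5]
opening: 0.0134
time: 17.95
eef_pos: [0.4875, 0.034, 0.1316]
eef_rot: [0.602, 0.798, 0.004, 0.004]
contact_force: [-4.6, -3.9, 13.4]
opening: 0.0134
time: 18.58
eef_pos: [0.476, 0.0308, 0.1071]
eef_rot: [0.603, 0.798, 0.001, 0.001]
contact_force: [-5.1, -5.8, 7.0]
opening: 0.0132
cur [0.476  0.0308 0.1071] hd 15.9 open 0.0132 t 18.575 F [-5.1 -5.8  7. ] M [-1.27  1.03 -0.02] j7 0.35
turn/row [ 0.21  0.02 -0.03]
[0.7, -1.3, 0.9]
```

```bash
python3 -m jog '[{"claw":1,"xyz":[0,-0.5,2],"turn":[0,0,0]},{"claw":1,"xyz":[0,-0.5,1.5],"turn":[0,0,0]},{"claw":1,"xyz":[0,0,0],"turn":[0,0,0]}]'; python3 plan.py .4745 .0311 .1062 15.9 1
```

```text
time: 18.95
eef_pos: [0.4752, 0.0305, 0.1037]
eef_rot: [0.603, 0.798, 0.001, 0.001]
contact_force: [-5.0, -5.5, 6.4]
opening: 0.0127
cur [0.4752 0.0305 0.1037] hd 15.9 open 0.0127 t 18.95 F [-5.  -5.5  6.4] M [-1.16  1.01 -0.01] j7 0.35
turn/row [ 0.23  0.02 -0.03]
[0.7, -0.5, -2.5]
```

```bash
python3 -m jog '[{"claw":1,"xyz":[0,-0.3,2.5],"turn":[0,0,0]},{"claw":0.5,"xyz":[0,0,0],"turn":[0,0,0]},{"claw":0.5,"xyz":[0,0,0],"turn":[0,0,0]},{"claw":0.5,"xyz":[0,0,-40],"turn":[0,0,0]},{"claw":0.5,"xyz":[0,0,-40],"turn":[0,0,0]}]'; python3 plan.py .4818 .3269 .17 54.9 6
```

```text
time: 19.58
eef_pos: [0.475, 0.0324, 0.1801]
eef_rot: [0.602, 0.799, 0.002, 0.001]
contact_force: [0.4, 0.4, -0.2]
opening: 0.0458
cur [0.475  0.0324 0.1801] hd 16.0 open 0.0458 t 19.575 F [ 0.4  0.4 -0.2] M [-0.06 -0.01  0.07] j7 0.31
turn/row [ 0.03  0.   -6.49]
[46.9, 14.6, 1.8]
[44.9, 19.8, 1.8]
[42.4, 24.8, 1.7]
[39.3, 29.4, 1.7]
[35.8, 33.6, 1.7]
[31.7, 37.5, 1.7]
```

```bash
python3 -m jog '[{"claw":0,"xyz":[46.9,14.6,0],"turn":[0,0,-6.5]},{"claw":0,"xyz":[44.9,19.8,0],"turn":[0,0,-6.5]},{"claw":0,"xyz":[42.4,24.8,0],"turn":[0,0,-6.5]},{"claw":0,"xyz":[39.3,29.4,0],"turn":[0,0,-6.5]},{"claw":0,"xyz":[35.8,33.6,10],"turn":[0,0,-6.5]}]'; python3 -m jog '[{"claw":0,"xyz":[31.7,37.5,10],"turn":[0,0,-6.5]},{"claw":0,"xyz":[0,0,0],"turn":[0,0,0]},{"claw":0,"xyz":[0,0,0],"turn":[0,0,0]}]'; python3 plan.py .4818 .3269 .0158 54.9 5; python3 - <<'E'
from h import *
s=grab_frame("side");crop(s,260,110,420,230,5,"pics/s9.png"); cv2.imwrite("pics/s9raw.png",s)
t=grab_frame("top"); cv2.imwrite("pics/t9raw.png",t); crop(t,290,120,390,240,5,"pics/t9.png")
E
```

```text
time: 20.2
eef_pos: [0.4807, 0.2804, 0.1701]
eef_rot: [0.353, 0.936, 0.003, 0.001]
contact_force: [0.7, 0.1, 0.4]
opening: 0.0908
time: 20.58
eef_pos: [0.4811, 0.3256, 0.1588]
eef_rot: [0.302, 0.953, 0.001, 0.0]
contact_force: [-0.2, -0.5, -0.6]
opening: 0.0928
cur [0.4811 0.3256 0.1588] hd 54.9 open 0.0928 t 20.575 F [-0.2 -0.5 -0.6] M [-0.04 -0.01 -0.  ] j7 0.34
turn/row [ 0.01  0.01 -0.  ]
[0.1, 0.3, 28.6]
[0.0, 0.3, 28.6]
[0.0, 0.3, 28.6]
[0.0, 0.3, 28.6]
[0.0, 0.3, 28.6]
```

View pics/s9.png

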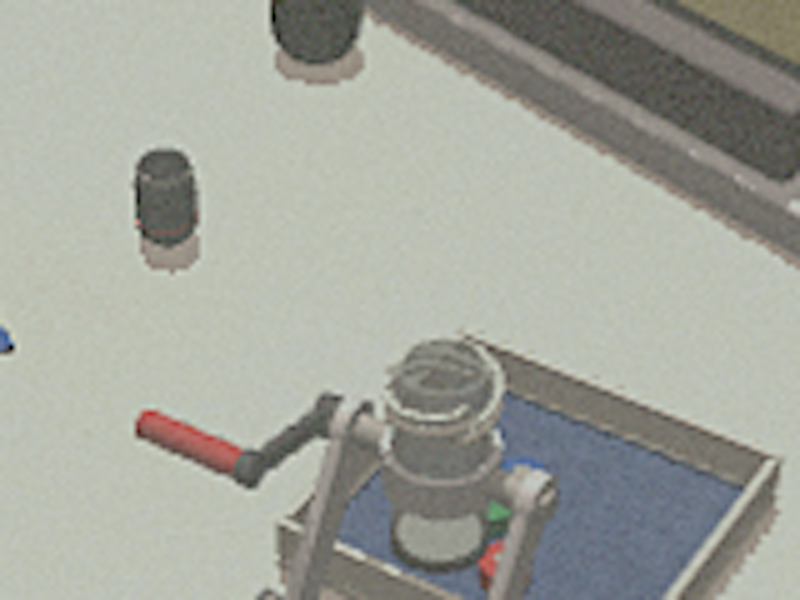

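View pics/t9.png

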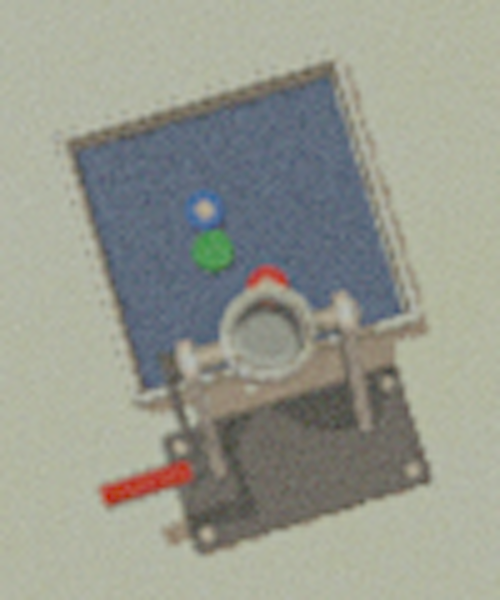

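The crank and canister are back at their starting pixels (handle (190,440) in the side crop), and the three specimens are in the tray. Re-grasping the cap.

```bash
python3 -m jog '[{"claw":0,"xyz":[0,0.5,40],"turn":[0,0,0]},{"claw":0,"xyz":[0,0.5,40],"turn":[0,0,0]},{"claw":0,"xyz":[0,0,35],"turn":[0,0,0]},{"claw":0,"xyz":[0,0,20],"turn":[0,0,0]},{"claw":0,"xyz":[0,0,7],"turn":[0,0,0]}]'; python3 -m jog '[{"claw":0,"xyz":[0,0,0],"turn":[0,0,0]},{"claw":1,"xyz":[0,0,0],"turn":[0,0,0]},{"claw":1,"xyz":[0,0,0],"turn":[0,0,0]},{"claw":1,"xyz":[0,0,0],"turn":[0,0,0]},{"claw":1,"xyz":[0,0,0],"turn":[0,0,0]}]';python3 plan.py .4818 .3269 .0158 54.9 1
```

```text
time: 21.3
eef_pos: [0.4815, 0.3244, 0.0156]
eef_rot: [0.303, 0.953, -0.001, -0.0]
contact_force: [-0.0, -0.8, -0.1]
opening: 0.0931
time: 21.92
eef_pos: [0.4814, 0.3262, 0.0165]
eef_rot: [0.302, 0.953, 0.0, 0.0]
contact_force: [-0.2, -0.5, 2.2]
opening: 0.0594
cur [0.4814 0.3262 0.0165] hd 54.9 open 0.0594 t 21.925 F [-0.2 -0.5  2.2] M [-0.02 -0.01  0.02] j7 0.34
turn/row [ 0.03  0.01 -0.  ]
[0.1, 0.8, 0.7]
```

```bash
python3 -m jog '[{"claw":1,"xyz":[0,0,-15],"turn":[0,0,0]},{"claw":1,"xyz":[0,0,-45],"turn":[0,0,0]},{"claw":1,"xyz":[0,0,-55],"turn":[0,0,0]},{"claw":1,"xyz":[0,0,-55],"turn":[0,0,0]},{"claw":1,"xyz":[0,0,-35],"turn":[0,0,0]}]';python3 plan.py .5554 -.0409 .215 54.8 7
```

```text
time: 22.55
eef_pos: [0.4819, 0.3265, 0.2254]
eef_rot: [0.302, 0.953, 0.002, 0.001]
contact_force: [0.7, 0.2, -0.1]
opening: 0.0595
cur [0.4819 0.3265 0.2254] hd 54.9 open 0.0595 t 22.55 F [ 0.7  0.2 -0.1] M [-0.    0.01  0.04] j7 0.34
turn/row [0.04 0.01 0.01]
[-38.8, -36.9, 1.4]
[-38.8, -36.9, 1.4]
[-38.8, -36.9, 1.4]
[-38.8, -36.9, 1.4]
[-38.8, -36.9, 1.4]
[-38.8, -36.8, 1.4]
[-38.8, -36.8, 1.5]
```

```bash
python3 -m jog '[{"claw":1,"xyz":[-38.8,-36.9,0],"turn":[0,0,0]},{"claw":1,"xyz":[-38.8,-36.9,0],"turn":[0,0,0]},{"claw":1,"xyz":[-38.8,-36.9,0],"turn":[0,0,0]},{"claw":1,"xyz":[-38.8,-36.9,0],"turn":[0,0,0]},{"claw":1,"xyz":[-38.8,-36.9,0],"turn":[0,0,0]}]';python3 -m jog '[{"claw":1,"xyz":[-38.8,-36.9,0],"turn":[0,0,0]},{"claw":1,"xyz":[-38.8,-36.9,0],"turn":[0,0,0]},{"claw":1,"xyz":[0,0,10],"turn":[0,0,0]},{"claw":1,"xyz":[0,0,0],"turn":[0,0,0]},{"claw":1,"xyz":[0,0,0],"turn":[0,0,0]}]';python3 plan.py .5554 -.0409 .19 54.8 1
```

```text
time: 23.18
eef_pos: [0.5339, 0.0619, 0.2223]
eef_rot: [0.302, 0.953, 0.0, 0.0]
contact_force: [-0.0, -1.1, -1.6]
opening: 0.0598
time: 23.8
eef_pos: [0.5548, -0.0394, 0.2116]
eef_rot: [0.3, 0.954, 0.001, -0.0]
contact_force: [-0.1, -0.0, -0.0]
opening: 0.0596
cur [ 0.5548 -0.0394  0.2116] hd 55.1 open 0.0596 t 23.8 F [-0.1 -0.  -0. ] M [0.   0.03 0.01] j7 1.03
turn/row [ 0.05 -0.03  0.28]
[-1.4, -0.9, 21.6]
```

```bash
python3 -m jog '[{"claw":1,"xyz":[-1.3,-0.9,20],"turn":[0,0,0]},{"claw":1,"xyz":[0,0,15],"turn":[0,0,0]},{"claw":1,"xyz":[0,0,0],"turn":[0,0,0]},{"claw":1,"xyz":[0,0,0],"turn":[0,0,0]}]';python3 plan.py .5554 -.0409 .154 54.8 1;  python3 - <<'E'
from h import *
s=grab_frame("side");crop(s,300,150,400,225,8,"pics/s10.png")
E
```

```text
time: 24.3
eef_pos: [0.5559, -0.0426, 0.1767]
eef_rot: [0.301, 0.954, 0.0, 0.0]
contact_force: [0.6, 0.6, -0.8]
opening: 0.0601
cur [ 0.5559 -0.0426  0.1767] hd 54.9 open 0.0601 t 24.3 F [ 0.6  0.6 -0.8] M [-0.01  0.01 -0.01] j7 1.04
turn/row [0.03 0.04 0.13]
[1.3, 1.1, 22.7]
```

View pics/s10.png

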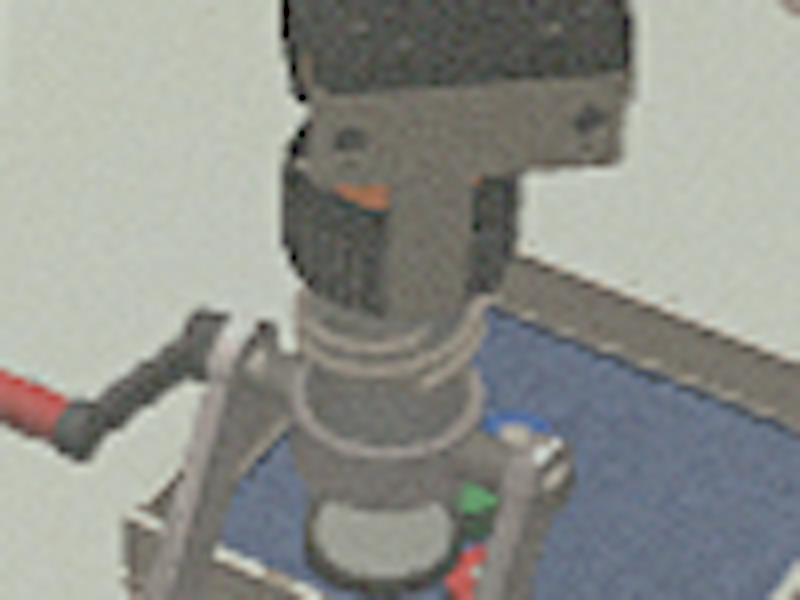

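Cap sits squarely above the mouth, with its skirt at about row 300 of the crop. Lowering gently.

```bash
python3 -m jog '[{"claw":1,"xyz":[0.7,0.6,6],"turn":[0,0,0]},{"claw":1,"xyz":[0,0,5],"turn":[0,0,0]},{"claw":1,"xyz":[0,0,4],"turn":[0,0,0]},{"claw":1,"xyz":[0,0,2],"turn":[0,0,0]},{"claw":1,"xyz":[0,0,0],"turn":[0,0,0]}]';python3 plan.py .5554 -.0409 .154 54.8 1
```

```text
time: 24.98
eef_pos: [0.5553, -0.0419, 0.1591]
eef_rot: [0.302, 0.953, 0.0, -0.0]
contact_force: [0.2, 0.2, 0.1]
opening: 0.0599
cur [ 0.5553 -0.0419  0.1591] hd 54.9 open 0.0599 t 24.975 F [0.2 0.2 0.1] M [ 0.01  0.   -0.01] j7 1.04
turn/row [ 0.   -0.01  0.1 ]
[0.4, 0.9, 5.1]
```

```bash
python3 -m jog '[{"claw":1,"xyz":[0,0.5,2],"turn":[0,0,0]},{"claw":1,"xyz":[0,0,2],"turn":[0,0,0]},{"claw":1,"xyz":[0,0,1],"turn":[0,0,0]},{"claw":1,"xyz":[0,0,0],"turn":[0,0,0]}]';python3 plan.py .5554 -.0409 .154 54.8 1
```

```text
time: 25.48
eef_pos: [0.5556, -0.041, 0.1541]
eef_rot: [0.301, 0.954, 0.0, -0.0]
contact_force: [0.9, 2.7, -0.3]
opening: 0.0598
cur [ 0.5556 -0.041   0.1541] hd 54.9 open 0.0598 t 25.475 F [ 0.9  2.7 -0.3] M [ 0.5  -0.09 -0.04] j7 1.04
turn/row [ 0.03 -0.03  0.12]
[0.2, -0.0, 0.1]
```

```bash
python3 -m jog '[{"claw":1,"xyz":[0,0,0.9],"turn":[0,0,8]},{"claw":1,"xyz":[0,0,0.8],"turn":[0,0,10]},{"claw":1,"xyz":[0,0,0.7],"turn":[0,0,10]},{"claw":1,"xyz":[0,0,0.7],"turn":[0,0,10]},{"claw":1,"xyz":[0,0,0.7],"turn":[0,0,10]}]';python3 plan.py .5554 -.0409 .1446 -73 1
```

```text
time: 26.1
eef_pos: [0.5556, -0.0411, 0.1504]
eef_rot: [0.665, 0.747, 0.0, -0.0]
contact_force: [0.9, 1.4, -0.5]
opening: 0.0597
cur [ 0.5556 -0.0411  0.1504] hd 6.6 open 0.0597 t 26.1 F [ 0.9  1.4 -0.5] M [0.43 0.09 0.05] j7 0.37
turn/row [-3.00e-02 -3.00e-02  7.96e+01]
[0.2, -0.2, 5.8]
```

```bash
python3 -m jog '[{"claw":1,"xyz":[0,0,0.7],"turn":[0,0,10]},{"claw":1,"xyz":[0,0,0.7],"turn":[0,0,10]},{"claw":1,"xyz":[0,0,0.7],"turn":[0,0,10]},{"claw":1,"xyz":[0,0,0.7],"turn":[0,0,10]},{"claw":1,"xyz":[0,0,0.7],"turn":[0,0,10]}]';python3 plan.py .5554 -.0409 .1446 -73 1;python3 -m jog '[{"claw":1,"xyz":[0,0,0.7],"turn":[0,0,10]},{"claw":1,"xyz":[0,0,0.6],"turn":[0,0,8]},{"claw":1,"xyz":[0,0,0.5],"turn":[0,0,6]},{"claw":1,"xyz":[0,0,0],"turn":[0,0,0]}]';python3 plan.py .5554 -.0409 .1446 -73 1
```

```text
time: 26.72
eef_pos: [0.5555, -0.041, 0.1469]
eef_rot: [0.918, 0.396, -0.0, -0.0]
contact_force: [-0.7, 2.9, -0.2]
opening: 0.0601
cur [ 0.5555 -0.041   0.1469] hd -43.4 open 0.0601 t 26.725 F [-0.7  2.9 -0.2] M [ 0.37  0.06 -0.  ] j7 -0.31
turn/row [-0.06  0.   29.61]
[0.0, -0.1, 2.3]
time: 27.22
eef_pos: [0.5556, -0.0408, 0.1455]
eef_rot: [0.98, 0.199, -0.0, -0.001]
contact_force: [-1.4, 4.0, 3.6]
opening: 0.0598
cur [ 0.5556 -0.0408  0.1455] hd -67.0 open 0.0598 t 27.225 F [-1.4  4.   3.6] M [0.62 0.34 0.01] j7 -0.64
turn/row [-0.06 -0.    6.  ]
[-0.2, 0.0, 0.9]
```

```bash
python3 -m jog '[{"claw":1,"xyz":[0,0,0.2],"turn":[0,0,4]},{"claw":1,"xyz":[0,0,0.1],"turn":[0,0,3]},{"claw":1,"xyz":[0,0,0],"turn":[0,0,0]}]';python3 plan.py .5554 -.0409 .1446 -73 1; python3 -m jog '[{"claw":1,"xyz":[0,0,0],"turn":[0,0,3]},{"claw":1,"xyz":[0,0,0],"turn":[0,0,0]}]';python3 plan.py .5554 -.0409 .1446 -73 1
```

```text
time: 27.6
eef_pos: [0.5559, -0.0406, 0.1455]
eef_rot: [0.99, 0.14, 0.0, -0.001]
contact_force: [-0.8, 3.9, 5.0]
opening: 0.0597
cur [ 0.5559 -0.0406  0.1455] hd -74.0 open 0.0597 t 27.6 F [-0.8  3.9  5. ] M [ 0.75  0.38 -0.06] j7 -0.73
turn/row [-0.09 -0.06 -0.96]
[-0.6, 0.2, 0.9]
time: 27.85
eef_pos: [0.5558, -0.0406, 0.1455]
eef_rot: [0.994, 0.114, 0.0, -0.001]
contact_force: [-1.5, 4.2, 4.8]
opening: 0.0599
cur [ 0.5558 -0.0406  0.1455] hd -77.0 open 0.0599 t 27.85 F [-1.5  4.2  4.8] M [ 0.81  0.37 -0.01] j7 -0.77
turn/row [-0.1  -0.05 -3.96]
[-0.5, 0.2, 0.9]
```

```bash
python3 -m jog '[{"claw":1,"xyz":[0,0,0.2],"turn":[0,0,5]},{"claw":1,"xyz":[0,0,0],"turn":[0,0,0]}]';python3 plan.py .5554 -.0409 .1446 -73 1; python3 -m jog '[{"claw":1,"xyz":[0,0,0],"turn":[0,0,5]},{"claw":1,"xyz":[0,0,0],"turn":[0,0,0]}]';python3 plan.py .5554 -.0409 .1446 -73 1;  python3 - <<'E'
from h import *
s=grab_frame("side");crop(s,300,150,400,225,8,"pics/s11.png")
E
```

```text
time: 28.1
eef_pos: [0.5557, -0.0409, 0.1454]
eef_rot: [0.998, 0.071, 0.0, -0.001]
contact_force: [-1.6, 4.0, 6.9]
opening: 0.0597
cur [ 0.5557 -0.0409  0.1454] hd -81.9 open 0.0597 t 28.1 F [-1.6  4.   6.9] M [0.63 0.44 0.14] j7 -0.84
turn/row [-0.06 -0.02 -8.91]
[-0.3, -0.0, 0.8]
time: 28.35
eef_pos: [0.5545, -0.0413, 0.1453]
eef_rot: [1.0, 0.028, -0.001, -0.0]
contact_force: [-3.2, 3.1, 7.0]
opening: 0.0597
cur [ 0.5545 -0.0413  0.1453] hd -86.7 open 0.0597 t 28.35 F [-3.2  3.1  7. ] M [0.36 0.94 0.59] j7 -0.91
turn/row [ -0.04   0.16 -13.74]
[0.9, -0.4, 0.7]
```

View pics/s11.png

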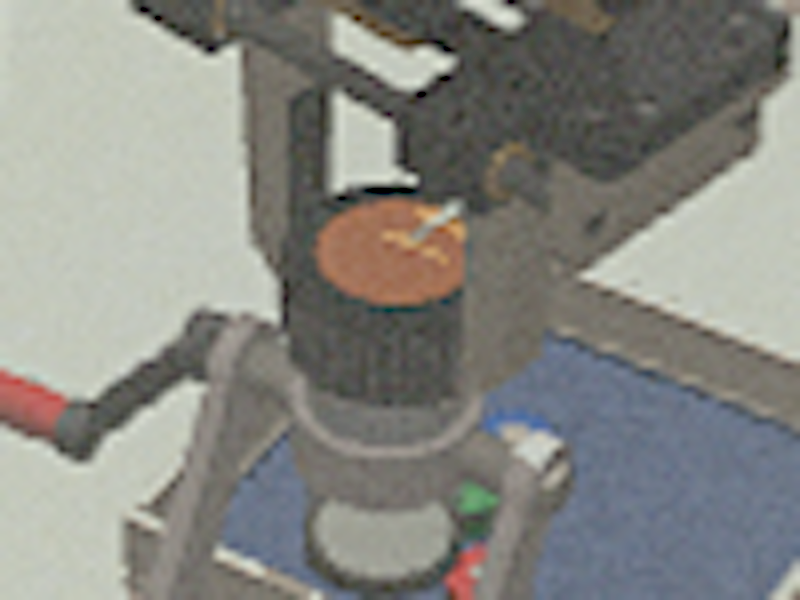

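The torque has risen to 0.59 N m, so the hard stop is reached. The line points as at the start and the cap sits low. Releasing and retreating.

```bash
python3 -m jog '[{"claw":1,"xyz":[0,0,0.3],"turn":[0,0,2]},{"claw":1,"xyz":[0,0,0],"turn":[0,0,0]}]';python3 plan.py .5554 -.0409 .1446 -73 1; python3 -m jog '[{"claw":0,"xyz":[0,0,0],"turn":[0,0,0]},{"claw":0,"xyz":[0,0,0],"turn":[0,0,0]},{"claw":0,"xyz":[0,0,0],"turn":[0,0,0]},{"claw":0,"xyz":[0,0,-20],"turn":[0,0,0]},{"claw":0,"xyz":[0,0,-50],"turn":[0,0,0]}]';python3 -m jog '[{"claw":0,"xyz":[0,0,-30],"turn":[0,0,0]},{"claw":0,"xyz":[0,-50,-10],"turn":[0,0,0]},{"claw":0,"xyz":[0,-60,0],"turn":[0,0,0]},{"claw":0,"xyz":[0,-60,0],"turn":[0,0,0]},{"claw":0,"xyz":[0,-60,0],"turn":[0,0,0]}]';python3 -m jog '[{"claw":0,"xyz":[0,-50,0],"turn":[0,0,0]},{"claw":0,"xyz":[0,-30,0],"turn":[0,0,0]},{"claw":0,"xyz":[0,0,0],"turn":[0,0,0]}]'; python3 - <<'E'
from h import *
s=grab_frame("side");crop(s,275,160,425,285,5,"pics/s12.png");cv2.imwrite("pics/s12r.png",s)
t=grab_frame("top");crop(t,290,120,390,240,5,"pics/t12.png");cv2.imwrite("pics/t12r.png",t)
E
```

```text
time: 28.65
eef_pos: [0.5539, -0.0414, 0.1452]
eef_rot: [1.0, 0.012, -0.002, -0.0]
contact_force: [-4.4, 3.6, 9.1]
opening: 0.0599
cur [ 0.5539 -0.0414  0.1452] hd -88.6 open 0.0599 t 28.65 F [-4.4  3.6  9.1] M [0.45 1.25 1.04] j7 -0.93
turn/row [ -0.06   0.23 -15.62]
[1.5, -0.4, 0.6]
time: 29.28
eef_pos: [0.5541, -0.0412, 0.2129]
eef_rot: [1.0, 0.008, -0.003, 0.0]
contact_force: [0.2, 0.2, 0.4]
opening: 0.0928
time: 29.9
eef_pos: [0.5519, 0.19, 0.2543]
eef_rot: [1.0, 0.008, 0.0, 0.0]
contact_force: [0.9, -0.0, -1.1]
opening: 0.0932
time: 30.28
eef_pos: [0.55, 0.2714, 0.2532]
eef_rot: [1.0, 0.011, -0.001, 0.0]
contact_force: [-1.0, -0.8, 0.4]
opening: 0.0928
```

View pics/s12.png

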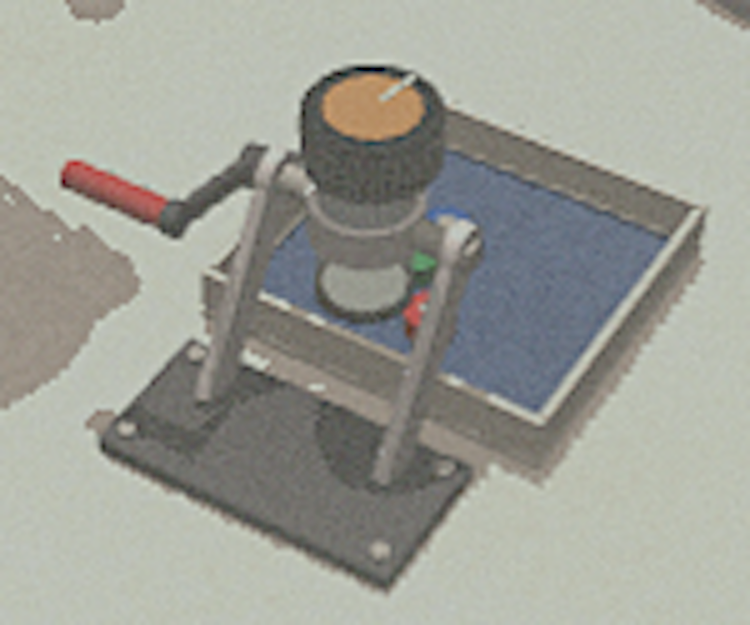

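View pics/t12.png

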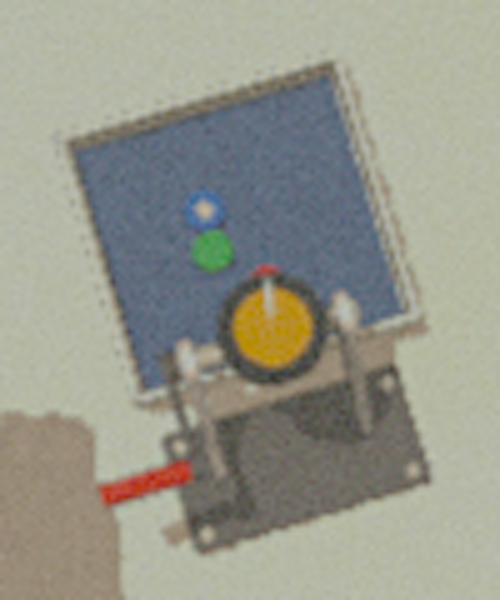

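```bash
python3 - <<'E'
from h import *
np.set_printoptions(precision=4,suppress=True)
def m(im,b,f):
    x0,y0,x1,y1=b; h=cv2.cvtColor(im,cv2.COLOR_BGR2HSV).astype(int)[y0:y1,x0:x1]; k=f(h).astype(np.uint8)
    n,l,st,c=cv2.connectedComponentsWithStats(k); i=1+np.argmax(st[1:,4]); k=(l==i).astype(np.uint8)
    M=cv2.moments(cv2.convexHull(max(cv2.findContours(k,0,1)[0],key=len))); return np.array([M['m10']/M['m00']+x0,M['m01']/M['m00']+y0])
org=lambda h:(h[...,0]>5)&(h[...,0]<25)&(h[...,1]>110)&(h[...,2]>70)
blk=lambda h:(h[...,2]<45)
red=lambda h:((h[...,0]<8)|(h[...,0]>172))&(h[...,1]>130)
im={k:cv2.imread(f"pics/{k}.png") for k in("top0","side0","t12r","s12r","t9raw","s9raw")}
for t,s in(("top0","side0"),("t12r","s12r")):
    a=m(im[t],(325,165,365,205),org); b=m(im[s],(325,165,375,195),org)
    print(t,a,b,tri(a,b), "black",m(im[s],(325,165,375,205),blk))
    g=im[t].astype(float); # white line
    reg=g[168:200,330:358]; w=reg[...,0]; ys,xs=np.nonzero((reg[...,0]>85)); sel=[(x+330,y+168,int(reg[y,x,0])) for x,y in zip(xs,ys) if y+168<186 and 338<x+330<350]; print(sel)
for t,s in(("top0","side0"),("t9raw","s9raw"),("t12r","s12r")):
    print("red",m(im[t],(300,200,335,230),red),m(im[s],(280,185,312,212),red))
E
```

```text
top0 [343.4875 185.026 ] [348.1689 180.7227] (array([ 0.5547, -0.0405,  0.1599]), np.float64(0.0007515965986528122)) black [347.8168 186.4268]
[(np.int64(341), np.int64(178), 90)]
t12r [344.1717 185.1038] [348.9655 181.0044] (array([ 0.5546, -0.0425,  0.1604]), np.float64(0.00014677662491478308)) black [348.5083 186.74  ]
[(np.int64(343), np.int64(177), 101), (np.int64(343), np.int64(178), 99), (np.int64(343), np.int64(179), 101), (np.int64(343), np.int64(180), 86)]
red [319.1935 216.0882] [297.1305 197.4434]
red [319.2288 216.0479] [297.1782 197.53  ]
red [318.8707 216.103 ] [297.1312 197.4969]
```

The centre has moved about 2 mm toward −y and the line's yaw by about −10°. Before handing in I'll look closely for tilt.

```bash
python3 -m jog '[{"claw":0,"xyz":[0,-40,0],"turn":[0,0,0]},{"claw":0,"xyz":[0,0,0],"turn":[0,0,0]}]'; python3 - <<'E'
from h import *
S=[];T=[]
for i in range(6): S.append(grab_frame("side").astype(float)); T.append(grab_frame("top").astype(float))
s=np.mean(S,0).astype(np.uint8);t=np.mean(T,0).astype(np.uint8);cv2.imwrite("pics/s13r.png",s);cv2.imwrite("pics/t13r.png",t)
s0=cv2.imread("pics/side0.png");t0=cv2.imread("pics/top0.png")
def up(i,x0,y0,x1,y1,f): return np.clip(255*(cv2.resize(i[y0:y1,x0:x1],None,fx=f,fy=f,interpolation=cv2.INTER_CUBIC)/255.)**.5,0,255)
cv2.imwrite("pics/cmp_s.png",np.hstack([up(s0,328,168,378,228,8),up(s,328,168,378,228,8)]))
cv2.imwrite("pics/cmp_t.png",np.hstack([up(t0,325,165,365,205,10),up(t,325,165,365,205,10)]))
E
```

```text
time: 30.62
eef_pos: [0.5498, 0.3097, 0.2539]
eef_rot: [1.0, 0.009, -0.0, -0.001]
contact_force: [-0.2, -0.2, -0.7]
opening: 0.093[ WARN:0@16.669] global loadsave.cpp:1063 imwrite_ Unsupported depth image for selected encoder is fallbacked to CV_8U.
```

View pics/cmp_s.png

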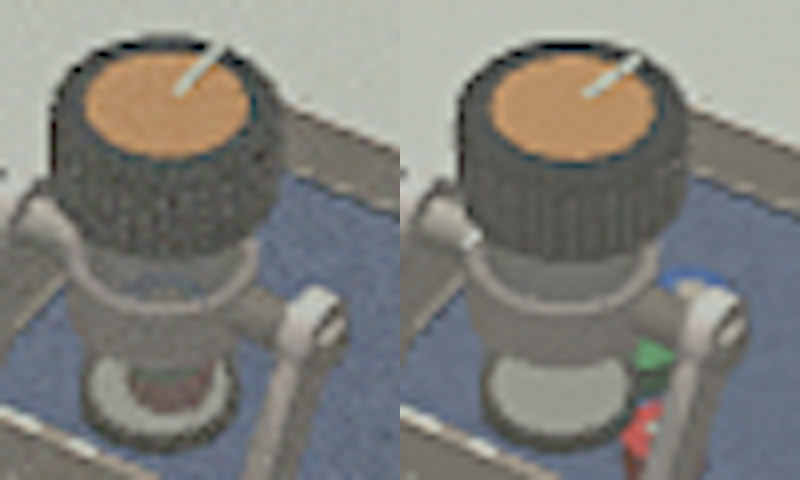

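View pics/cmp_t.png

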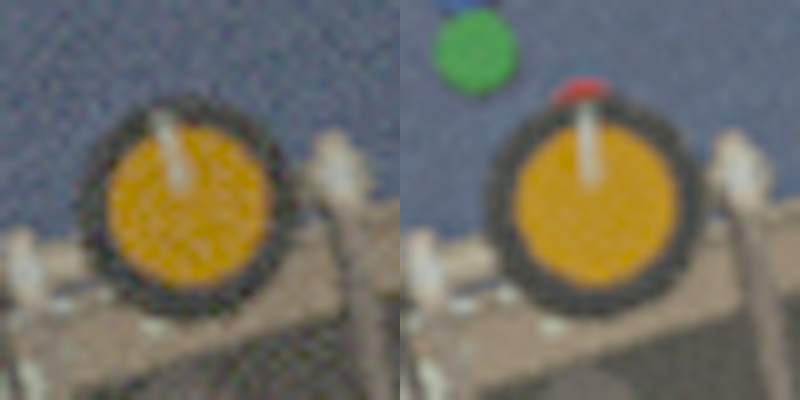

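```bash
python3 - <<'E'
from h import *
a=cv2.imread("pics/side0.png").astype(float);b=cv2.imread("pics/s13r.png").astype(float)
g=lambda i:cv2.GaussianBlur(i.mean(2),(0,0),.7)
A,B=g(a),g(b)
def edge(I,y,xs):
    v=I[y,xs]; d=np.diff(v); k=np.argmin(d) if True else 0; th=(v[:3].mean()+np.min(v))/2
    for i in range(len(v)-1):
        if v[i]>th>=v[i+1]: return xs[i]+(v[i]-th)/(v[i]-v[i+1])
def redge(I,y,xs):
    v=I[y,xs]; th=(v[-3:].mean()+v[:4].min())/2
    for i in range(len(v)-1):
        if v[i]<=th<v[i+1]: return xs[i]+(th-v[i])/(v[i+1]-v[i])
for y in range(176,200,2):
    l=[edge(I,y,np.arange(326,345)) for I in(A,B)]; r=[redge(I,y,np.arange(355,375)) for I in(A,B)]
    print(y,[None if q is None else round(float(q),2) for q in l+r])
# bottom edge of the cap columns & top edge
for x in range(342,358,3): print(x,A[172:176,x].round(),"bot",A[194:206,x].round().astype(int),B[194:206,x].round().astype(int))
# unchanging stand references: phase correlation of the base plate
w=np.s_[225:280,290:365]; print(cv2.phaseCorrelate(A[w].copy(),B[w].copy()))
A,B=g(cv2.imread("pics/top0.png").astype(float)),g(cv2.imread("pics/t13r.png").astype(float))
w=np.s_[205:235,322:380]; print(cv2.phaseCorrelate(A[w].copy(),B[w].copy()))
E
```

```text
176 [336.15, 337.68, 359.84, 360.52]
178 [334.74, 335.6, 361.9, 362.41]
180 [333.99, 334.62, 363.39, 363.78]
182 [333.53, 334.43, 367.36, 367.68]
184 [333.47, 334.2, 371.12, 371.59]
186 [333.45, 334.31, 362.67, 363.49]
188 [333.62, 334.65, 362.51, 363.06]
190 [333.64, 334.76, 362.15, 363.32]
192 [331.31, 331.04, 361.86, 362.95]
194 [329.88, 329.86, 361.21, 362.27]
196 [337.25, 337.66, 359.38, 360.82]
198 [328.6, 328.58, 357.17, 357.91]
342 [121.  66.  33.  42.] bot [28 28 30 29 29 36 45 47 46 47 55 66] [28 29 29 28 29 35 46 48 47 48 58 69]
345 [90. 36. 39. 73.] bot [29 30 28 27 27 30 40 46 45 41 44 57] [28 28 28 28 28 29 37 47 49 48 49 60]
348 [71. 35. 45. 78.] bot [30 28 28 26 28 30 36 43 44 44 47 56] [29 28 28 27 27 27 34 46 49 49 48 55]
351 [79. 34. 40. 78.] bot [29 27 27 27 27 29 36 43 45 42 43 55] [28 28 29 29 28 28 34 47 49 48 49 59]
354 [124.  95.  92.  88.] bot [28 27 26 25 26 31 43 48 46 45 52 64] [30 29 29 29 28 30 40 46 47 47 56 67]
357 [133. 123.  80.  32.] bot [27 26 24 27 36 44 47 53 62 66 60 53] [28 27 27 28 32 39 47 54 64 70 64 54]
((0.48815614654726147, -0.020928009868992348), 1.0292168163274291)
((-0.0018776779448046454, 0.10722303070290451), 1.0002999835008999)
```

```bash
python3 - <<'E'
from h import *
np.set_printoptions(precision=4,suppress=True)
def disc(im,b,c):
    x0,y0,x1,y1=b; f=8
    u=cv2.resize(im[y0:y1,x0:x1],None,fx=f,fy=f,interpolation=cv2.INTER_CUBIC); u=cv2.GaussianBlur(u,(0,0),5).astype(float)
    k=((u[...,2]-u[...,0])>40).astype(np.uint8)
    n,l,st,cc=cv2.connectedComponentsWithStats(k); i=1+np.argmax(st[1:,4]); cn=max(cv2.findContours((l==i).astype(np.uint8),0,1)[0],key=len)
    h=cv2.convexHull(cn); e=cv2.fitEllipse(h); return np.array([(e[0][0]+.5)/f-.5+x0,(e[0][1]+.5)/f-.5+y0]),np.array(e[1])/f
for t,s in(("top0","side0"),("t13r","s13r")):
    a=disc(cv2.imread(f"pics/{t}.png"),(332,172,356,198),0); b=disc(cv2.imread(f"pics/{s}.png"),(334,172,364,192),0)
    print(a,b,tri(a[0],b[0]))
E
```

```text
(array([343.3833, 185.1582]), array([16.1533, 16.3709])) (array([348.274 , 180.5316]), array([13.1122, 20.3921])) (array([ 0.5546, -0.0404,  0.1604]), np.float64(4.472314354243333e-05))
(array([344.0915, 185.0243]), array([16.4006, 16.5088])) (array([349.0072, 180.9469]), array([13.0781, 20.3979])) (array([ 0.5549, -0.0423,  0.1603]), np.float64(8.375192994090909e-05))
```

```bash
python3 - <<'E'
from h import *
for t,c in(("top0",(343.38,185.16)),("t13r",(344.09,185.02))):
    im=cv2.imread(f"pics/{t}.png"); f=8; x0,y0=332,172
    u=cv2.GaussianBlur(cv2.resize(im[172:198,332:356],None,fx=f,fy=f,interpolation=cv2.INTER_CUBIC),(0,0),3).astype(float)
    B=u[...,0]; yy,xx=np.mgrid[:B.shape[0],:B.shape[1]]; X=(xx+.5)/f-.5+x0-c[0]; Y=(yy+.5)/f-.5+y0-c[1]; r=np.hypot(X,Y)
    # angular profile of blue channel at radii 2.5..7.5
    ang=np.degrees(np.arctan2(-X,-Y)); out=[]
    for r0 in np.arange(3.5,7.6,1):
        m=(abs(r-r0)<.5)&(abs(ang)<50); w=np.clip(B[m]-np.median(B[m])-8,0,None); out.append(round(float((ang[m]*w).sum()/w.sum()),1))
    print(t,out)
E
```

```text
top0 [17.9, 16.3, 17.2, 17.1, 17.3]
t13r [8.6, 8.2, 7.7, 7.0, 6.7]
```

Height is unchanged from tight (0.1603 against 0.1604 at the start). Yaw is about 10° past the start, inside the 20° limit, and there is no visible tilt. Last check of the lenses, then hand in.

```bash
python3 - <<'E'
from h import *
a=cv2.imread("pics/top0.png");b=cv2.imread("pics/t13r.png")
for x,y in((238,162),(245,268),(432,158)):
    for im in(a,b):
        p=im[y-14:y+14,x-14:x+14].mean(2); m=cv2.moments((p<45).astype(np.uint8),True); print((x,y),round(m['m10']/max(m['m00'],1)+x-14,1),round(m['m01']/max(m['m00'],1)+y-14,1))
o=get_obs(); print(o['time'],o['contact_force'],o['eef_pos']); print(job_done())
E
```

```text
(238, 162) 237.4 162.2
(238, 162) 233.3 165.6
(245, 268) 244.0 268.1
(245, 268) 244.0 268.1
(432, 158) 432.2 157.2
(432, 158) 432.2 157.1
31.225 [-0.16955588  0.74944181 -0.20931854] [0.55007711 0.30816734 0.2543743 ]
the job is handed in; nothing more can be done
None
```

I handed the job in at 31.2 s. The cap went to the blue pad and back, all three specimens are in the tray, and the canister is upright again. `job_done()` reports no verdict, so the checks below are my own.

**What I did:**
- Unscrewed the cap in one 128° grasp rather than two and stood it on the blue pad.
- Tipped the canister through its full range with the crank and swung it back to the stop.
- Screwed the cap down until the torque rose to about 1 N m, then let go and backed off.

**What the last checks showed:**
- **Specimens:** all three are visible inside the tray.
- **Canister:** the crank handle is within about 0.1 px of its starting position in the side view and 0.3 px in the top view.
- **Cap height:** its top is at 0.1603 m, against 0.1604 m when tight at the start, and I saw no tilt.
- **Robot:** it was clear of everything, with no meaningful contact force.

**What did not match exactly:**
- **Cap position:** it sits about 2 mm sideways of where it started.
- **Cap yaw:** the white line is about 10° clockwise past its starting yaw. Both this and the sideways offset are within the stated limits, so I left the cap alone.
- **Lenses:** two measured unmoved. The reading for the one near (238,162) had shifted by about 4 px left and 3 px down. I put that down to the arm being over it in that picture, but did not confirm it. I never steered the tool low near that lens.

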